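Set up the condiment carousel

TASK

Make the washed condiment carousel ready for the meal: lift every small glass pot off its hook on the rack and stand it in a free well of the carousel, one pot to a well, upright and without dropping or tipping it. Fit the loose black knob on the carousel's D spindle, pushing and slowly turning it until it drops fully home, and leave the salt jar and the other things on the bench where they are.

Things in the scene. Friction and masses are not known exactly. Their poses are not given: they have to be found in the camera images.
- carousel: Round steel condiment carousel, fixed (turntable locked). Origin: underside centre, z up. Deck radius 126, its top 18 mm above the bench. Six round wells (walls 6 mm high, inner radius 29, outer 32) 90 mm from the centre at 0, 60, 120, 180, 240, 300 degrees counter-clockwise from its x axis; the one at 300 holds a salt jar. A column (radius 11) in the middle ends in a shoulder disc (radius 17).
- spindle (a point): Centre of the shoulder's top, 125 mm above the bench; axes as the carousel's. From it the brass D spindle stands up 16 mm: radius 7 mm, with one flat 3.5 mm from the axis facing +x. The underside of a knob that is fully home rests here.
- knob: Black knob, 70 g, loose on the bench. Origin: underside centre. Hub 40 mm across, 20 high; on it a grip bar 38 long (x), 14 wide (y), 26 high (46 overall), with a light dash on top towards +x. In the underside a D bore 17 deep, radius 8.2, flat 4.7 mm from the axis at +x: it drops over the spindle only if its x points as the carousel's x within about 0.2 rad and it is within about 1 mm of the axis.
- rack: Fixed hook rack: wooden foot, two posts, a rail along its y at 198 mm height. Origin: underside, below the rail. Five hooks of 6 mm bar point to its -x at y = -160, -80, 0, 80, 160 mm: a level seat from x = -45 to -67 (bar axis 190 mm high), then an upturned tip at x = -78, topmost 208 mm. A loop must rise 15 mm to pass the tip, then go some 30 mm to -x.
- pot1: Closed glass pot, steel lid, 0.13 kg, hanging upright from a hook (or absent). Origin: underside centre, z up. Pot 52 mm across, lid top 62 up. Stiff carrying loop: upright rectangular frame in its y-z plane, 32 wide outside (y), 24 inside, 10 deep (x), up to 110; the hook bar passes along x under its top bar (underside at 105). Grip it from above across the 32 mm, fingers either side of the hook bar.
- pot2: Closed glass pot, steel lid, 0.13 kg, hanging upright from a hook (or absent). Origin: underside centre, z up. Pot 52 mm across, lid top 62 up. Stiff carrying loop: upright rectangular frame in its y-z plane, 32 wide outside (y), 24 inside, 10 deep (x), up to 110; the hook bar passes along x under its top bar (underside at 105). Grip it from above across the 32 mm, fingers either side of the hook bar.
- pot3: Closed glass pot, steel lid, 0.13 kg, hanging upright from a hook (or absent). Origin: underside centre, z up. Pot 52 mm across, lid top 62 up. Stiff carrying loop: upright rectangular frame in its y-z plane, 32 wide outside (y), 24 inside, 10 deep (x), up to 110; the hook bar passes along x under its top bar (underside at 105). Grip it from above across the 32 mm, fingers either side of the hook bar.
- pot4: Closed glass pot, steel lid, 0.13 kg, hanging upright from a hook (or absent). Origin: underside centre, z up. Pot 52 mm across, lid top 62 up. Stiff carrying loop: upright rectangular frame in its y-z plane, 32 wide outside (y), 24 inside, 10 deep (x), up to 110; the hook bar passes along x under its top bar (underside at 105). Grip it from above across the 32 mm, fingers either side of the hook bar.
- pot5: Closed glass pot, steel lid, 0.13 kg, hanging upright from a hook (or absent). Origin: underside centre, z up. Pot 52 mm across, lid top 62 up. Stiff carrying loop: upright rectangular frame in its y-z plane, 32 wide outside (y), 24 inside, 10 deep (x), up to 110; the hook bar passes along x under its top bar (underside at 105). Grip it from above across the 32 mm, fingers either side of the hook bar.
- well1 (a point): Centre of the free well at 0 degrees, on the deck top (18 mm above the bench), where a pot's underside centre belongs.
- well2 (a point): Centre of the free well at 60 degrees, on the deck top (18 mm above the bench), where a pot's underside centre belongs.
- well3 (a point): Centre of the free well at 120 degrees, on the deck top (18 mm above the bench), where a pot's underside centre belongs.
- well4 (a point): Centre of the free well at 180 degrees, on the deck top (18 mm above the bench), where a pot's underside centre belongs.
- well5 (a point): Centre of the free well at 240 degrees, on the deck top (18 mm above the bench), where a pot's underside centre belongs.
- salt_jar: White salt jar in the carousel's sixth well, radius 25, 70 mm tall; leave it. Origin: underside centre.
- plate: White ceramic plate, radius 100 mm; leave it. Origin: underside centre.
- spoon: Steel spoon 170 mm long on the bench; leave it.
- tumbler: Steel tumbler, radius 34, 90 mm tall, behind the carousel; leave it. Origin: underside centre.
- oil_bottle: Amber glass oil bottle, radius 30, 160 mm tall, behind the carousel; leave it. Origin: underside centre.
- matchbox: Matchbox 55 x 36 x 16 mm; leave it. Origin: underside centre.
- mortar: Marble mortar, radius 50, 70 mm tall; leave it. Origin: underside centre.
Not all that is in view belongs to the job. Leave any green or turquoise look-alike of the pot3 alone. Of the things that look like the knob, take the one that is nearest to the robot's base at the start.

How it is judged (in metres and radians):
At the end, for the whole second after the job is handed in: Every pot present stands in a free well (6 mm off-centre at most, down on the deck within 4 mm, upright within 4.5 degrees); the knob is home on the spindle (3 mm of the shoulder, 4 mm of the axis, upright within 4.5 degrees, key in line within 0.3 rad); all at rest ((horizontal distance between pot1 and well1 below 0.006 m or horizontal distance between pot1 and well2 below 0.006 m or horizontal distance between pot1 and well3 below 0.006 m or horizontal distance between pot1 and well4 below 0.006 m or horizontal distance between pot1 and well5 below 0.006 m) and z of pot1 in the frame of carousel between 0.014 and 0.022 m and angle between each of pot1, pot2, pot3, pot4, pot5, knob's own z axis and vertical below 0.08 rad and linear speed of each of pot1, pot2, pot3, pot4, pot5, knob below 0.03 m/s and (horizontal distance between pot2 and well1 below 0.006 m or horizontal distance between pot2 and well2 below 0.006 m or horizontal distance between pot2 and well3 below 0.006 m or horizontal distance between pot2 and well4 below 0.006 m or horizontal distance between pot2 and well5 below 0.006 m) and z of pot2 in the frame of carousel between 0.014 and 0.022 m and (horizontal distance between pot3 and well1 below 0.006 m or horizontal distance between pot3 and well2 below 0.006 m or horizontal distance between pot3 and well3 below 0.006 m or horizontal distance between pot3 and well4 below 0.006 m or horizontal distance between pot3 and well5 below 0.006 m) and z of pot3 in the frame of carousel between 0.014 and 0.022 m and (horizontal distance between pot4 and well1 below 0.006 m or horizontal distance between pot4 and well2 below 0.006 m or horizontal distance between pot4 and well3 below 0.006 m or horizontal distance between pot4 and well4 below 0.006 m or horizontal distance between pot4 and well5 below 0.006 m) and z of pot4 in the frame of carousel between 0.014 and 0.022 m and (horizontal distance between pot5 and well1 below 0.006 m or horizontal distance between pot5 and well2 below 0.006 m or horizontal distance between pot5 and well3 below 0.006 m or horizontal distance between pot5 and well4 below 0.006 m or horizontal distance between pot5 and well5 below 0.006 m) and z of pot5 in the frame of carousel between 0.014 and 0.022 m and horizontal distance between knob and spindle below 0.004 m and z of knob in the frame of spindle between -0.004 and 0.003 m and angle between the x axis of knob and the x axis of carousel, either way round below 0.3 rad); the robot touches nothing.
It fails at once if a glass pot is tipped over (more than 40 degrees) (angle between any of pot1, pot2, pot3, pot4, pot5's own z axis and vertical above 0.7 rad).
It fails at once if a glass pot is let fall (moving faster than 0.5 m/s without being held) ((contact force between pot1 and the fingers below 0.1 N and linear speed of pot1 above 0.5 m/s) or (contact force between pot2 and the fingers below 0.1 N and linear speed of pot2 above 0.5 m/s) or (contact force between pot3 and the fingers below 0.1 N and linear speed of pot3 above 0.5 m/s) or (contact force between pot4 and the fingers below 0.1 N and linear speed of pot4 above 0.5 m/s) or (contact force between pot5 and the fingers below 0.1 N and linear speed of pot5 above 0.5 m/s)).
It fails at once if a bystander (salt jar, plate, spoon, tumbler, bottle, matchbox, mortar) is pushed more than 40 mm from its place (distance of any of salt_jar, plate, spoon, tumbler, oil_bottle, matchbox, mortar from where it was at the start of the episode above 0.04 m).
Of pot1, pot2, pot3, pot4, pot5 only 3 to 5 are there at a start; the rules pass over those that are not, and their reading is None.
At some moment in a run one of knob may be knocked a few centimetres aside while the robot is not near it.
It also fails if it takes over 210 s, if anything falls off the work surface, if the arm or the gripper's body presses on something with over 40 N, if the wrist force passes 120 N, or if a joint passes its speed limit or range.

ROBOT

A 6-joint arm with a two-finger parallel gripper is mounted at the origin on the work surface. World frame = base frame: x ahead of the robot, y to its left, z up, the work surface at z = 0. Lengths are in m, angles in degrees, forces in N, time in s.
With the tool pointing down it reaches from about 0.35 to 0.875 m from the base axis. Payload 4.2 kg.
Tool frame: the origin (TCP) lies on the centre line of the jaws, within the pads' length; the fingertips stand 22 mm ahead of it and the grasp point (between the pads) lies 3 mm ahead of it (r.tcp_to_tips is the distance from the TCP to the fingertips, in m); z points along the fingers, y is the line along which they close (so a half turn about z gives the same grasp; the last joint's range is limited). The gripper opens to 87 mm and grips with 3 to 60 N. Pads are 19 mm wide; open, the fingers measure 117 mm over their backs; the gripper's body (75 mm by 190 mm) begins 51 mm behind the grasp point.
Start: joints at [-56.86, 22.042, 0.453, 0, -68.411, -14.817], TCP at [0.197, -0.593, 0.245] pointing down, gripper open.
Joint ranges: [-179.83, 179.83], [-69.29, 118.12], [-61.27, 80.66], [-181.25, 117.63], [-171.15, -9.14], [-177.46, 177.46]. Speed limits (degrees/s): [159.86, 159.86, 180, 180, 180, 180].

INTERFACE

Orientations are given as a 3x3 rotation matrix whose columns are the frame's x, y, z axes.
In Python, from station import r gives the robot as it stands.
- The arm moves only by the tool apply_moves, never from a script. Its argument "plan" is a list of rows, each an object with "grip": the opening, from 0 (shut) to 1 (fully open); "offset": the shift along the tool's x, y, z in cm, a list of three; "spin": the turn about the tool's z in rad. A call has 1 to 5 rows; each row is the pose to reach, as a shift and turn from the pose commanded when the call began, along the tool's axes at that moment; what a row does not reach only later rows make up. A row lasts 1/10 s, in which the tool goes at most 50 mm and 8.59 degrees, less where a joint would pass 70% of its speed; a pose out of reach is approached as far as the arm can. A call with a gripper value outside its range is refused whole. The fingers move at their own pace and stop on an object; the grip force is fixed at half the most. Time passes only in rows, so rows that repeat a pose let the fingers close. It gives the time, the measured TCP pose, the force, the opening and the grip force at its end, in the units of the state.
- r.sense(): the state, without advancing time (a new reading comes with each control period).
- r.capture(name): name is "scene" or "top"; returns a dict with "img" (420x560x3 uint8, blue, green, red), "depth" (420x560 float32, m along the optical axis (not along the pixel's ray), 0 where there is no reading), "mtx" (3x3 intrinsics, pixels), "R" (3x3) and "t" (3): a world point X has camera coordinates R X + t. Camera axes: x right, y down, z forward; pixel columns grow to the right and rows downward; lengths in m; the calibration is good to about 2 mm. A picture is of the moment at which its call begins.
- r.finish_job(): hands the job in; it is judged then, once.
The state is a dict: "time_s": time; "joints": joint angles; "joint_velocities": joint speeds; "effort": joint torques, N m; "tcp_pos": TCP position; "ee_rot": TCP orientation; "wrist_force": force on the tool from outside, world axes, zero at the start; "moment": the same for the moment, N m; "gripper_width": opening from 0.0 (shut) to 1.0 (fully open); "gripper_force": force on a finger pad.
Only numpy, scipy, OpenCV 4.12 (cv2) and the standard library are available. Lean on these libraries where they do the work, as an engineer would, in place of code of your own. Each camera call takes 0.05 s, during which the arm holds its last target. There are 200 camera calls.

## Working session

There is one attempt and no reset: what is moved stays moved. The work goes in short steps, Python scripts to look and compute and a tool call to move; the robot and the scene stay as the last step left them, time stands still between calls to the robot, and variables do not carry over. Pictures are saved under pics/ and viewed, at most 14 in all, crops included, and the job is handed in when it is done.

Besides the shell and the picture viewer there is one more tool, called after "Request:" by a JSON object that holds its "api" and its "payload", one argument or row to a line. apply_moves: Moves the arm, as the interface text tells. Its arguments: {"type":"object","properties":{"plan":{"type":"array"}},"required":["plan"]}

```bash
mkdir -p pics; cat > h.py <<'E'
import numpy as np,cv2
from station import r
def cap(n):
    c=r.capture(n); np.savez('%s.npz'%n,**c); return c
def load(n): return dict(np.load('%s.npz'%n))
def pts(c):
    h,w=c['depth'].shape; u,v=np.meshgrid(np.arange(w),np.arange(h)); d=c['depth']
    K=c['mtx']; P=np.stack([(u-K[0,2])/K[0,0]*d,(v-K[1,2])/K[1,1]*d,d],-1)
    return (P-c['t'])@c['R']   # R^T (P-t)
def ray(c,uv,z):
    K=c['mtx']; d=c['R'].T@np.array([(uv[0]-K[0,2])/K[0,0],(uv[1]-K[1,2])/K[1,1],1]); o=-c['R'].T@c['t']
    return o+d*(z-o[2])/d[2]
def proj(c,X):
    p=c['R']@np.array(X)+c['t']; p=c['mtx']@p; return p[:2]/p[2]
E
python3 - <<'E'
from h import *
for n in('scene','top'):
    c=cap(n); cv2.imwrite(f'pics/{n}0.png',c['img']); print(n,-c['R'].T@c['t'],c['R'][2],c['mtx'][0,0],(c['depth']>0).mean())
s=r.sense();print(s['ee_rot'],s['tcp_pos'],s['wrist_force'],s['time_s'],r.tcp_to_tips)
E
```

```text
scene [1.04269762 0.28599544 1.11869404] [-0.41621518 -0.28645221 -0.86296585] 459.20204689310566 0.9960501700680272
top [ 0.25525863 -0.04277757  1.51604017] [ 0.18563782  0.01063752 -0.98256066] 442.856554672101 0.9959608843537415
[[-9.49345647e-01 -3.14232827e-01 -7.57183402e-04]
 [-3.14233706e-01  9.49343903e-01  1.82521448e-03]
 [ 1.45285141e-04  1.97069196e-03 -9.99998048e-01]] [ 0.19634172 -0.59284295  0.24357501] [ 0.31738522 -0.3144332   0.08634605] 0.1 0.022
```

View pics/scene0.png

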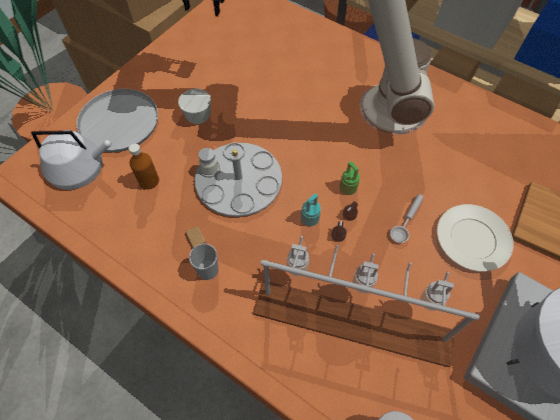

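View pics/top0.png

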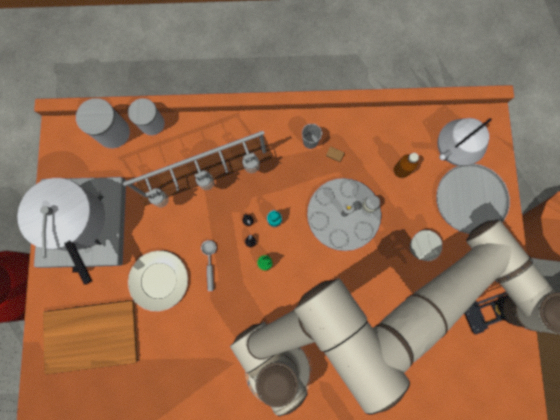

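The scene view shows three clear pots on the rack at (298,258), (368,272) and (439,290). There are also green (349,182) and turquoise (311,212) look-alikes on the bench. Two black knobs are at (351,211) and (339,231) in scene, or (250,240) and (249,219) in top. The first is closer to the base, so it is the candidate, and I'll confirm it in a crop.

```bash
python3 - <<'E'
from h import *
S,T=load('scene'),load('top')
a=cv2.resize(S['img'][125:315,180:470],None,fx=2.7,fy=2.7,interpolation=cv2.INTER_CUBIC);cv2.imwrite('pics/a.png',a)
b=cv2.resize(T['img'][120:275,120:390],None,fx=2.9,fy=2.9,interpolation=cv2.INTER_CUBIC);cv2.imwrite('pics/b.png',b)
for n,c in(('S',S),('T',T)):
    P=pts(c); z=P[...,2]; print(n)
    for uv in ([(351,211),(339,231)] if n=='S' else [(250,240),(249,219)]): print('knob',P[uv[1],uv[0]],ray(c,uv,.03))
    # table height
    print('table',np.median(z[(abs(z)<.012)]))
    cen=P[(178,238)[0],238] if n=='S' else P[213,344]
    m=(abs(z-.018)<.006)&(np.hypot(P[...,0]-cen[0],P[...,1]-cen[1])<.2)
    m=m.astype(np.uint8); k,l,st,ce=cv2.connectedComponentsWithStats(m); i=1+np.argmax(st[1:,4])
    q=P[l==i]; hull=cv2.convexHull((q[:,:2]*1000).astype(np.float32))[:,0]/1000
    from scipy.optimize import least_squares
    f=least_squares(lambda p:np.hypot(hull[:,0]-p[0],hull[:,1]-p[1])-p[2],[*q[:,:2].mean(0),.126],loss='soft_l1',f_scale=.002);print('car',f.x,np.median(q[:,2]))
    C=f.x[:2]; rr=np.hypot(P[...,0]-C[0],P[...,1]-C[1])
    for nm,m in(('salt',(rr>.05)&(rr<.13)&(z>.08)&(z<.1)),('spin',(rr<.03)&(z>.118)&(z<.15)),('brass',(rr<.03)&(z>.136)&(z<.15))):
        q=P[m]; print(nm,len(q),np.median(q,0),np.degrees(np.arctan2(*(np.median(q,0)[:2]-C)[::-1])))
    m=(z>.185)&(z<.225)&(P[...,0]>.35)&(P[...,0]<.85)&(P[...,1]>-.15)
    k,l,st,ce=cv2.connectedComponentsWithStats(m.astype(np.uint8))
    for i in range(1,k):
        if st[i,4]>8:
            q=P[l==i];print('rail',st[i],q.min(0),q.max(0))
E
```

```text
S
knob [0.43178263 0.09161685 0.03975452] [0.42625944 0.08985951 0.03      ]
knob [0.50458147 0.09742993 0.0443584 ] [0.4973896  0.09490977 0.03      ]
table 0.0008463354198173577
car [ 0.50826909 -0.23452495  0.1252789 ] 0.018710547217875406
salt 185 [ 0.53387736 -0.32036612  0.08843534] -73.38902171293336
spin 110 [ 0.50976117 -0.23334342  0.12657093] 38.3745928749263
brass 22 [ 0.5084513  -0.23438898  0.14050534] 36.7319070610358
rail [ 261  236  219   85 2009] [0.53588595 0.02563903 0.18517093] [0.74612954 0.45941179 0.20948404]
rail [ 533  288   27   90 1337] [0.44308572 0.54952842 0.18502203] [0.60268642 0.63594422 0.22498977]
T
knob [0.42184208 0.08399725 0.0486487 ] [0.42395914 0.0856084  0.03      ]
knob [0.4937517  0.0872362  0.04208462] [0.49570705 0.08830215 0.03      ]
table 0.0005083007456523981
car [ 0.50828034 -0.23536151  0.12505807] 0.01843134429254449
salt 146 [ 0.53188389 -0.32140621  0.08858069] -74.66012208074775
spin 90 [ 0.50734212 -0.23482058  0.12621177] 150.03411668020988
brass 13 [ 0.50752051 -0.23456777  0.14064507] 133.74943882144711
rail [123 131 141  69 920] [0.53589786 0.02649023 0.18505267] [0.747364   0.45935841 0.2115042 ]
rail [  18  178   76   85 1581] [0.35017229 0.54763677 0.18508044] [0.60813136 0.76865177 0.22498455]
```

View pics/a.png

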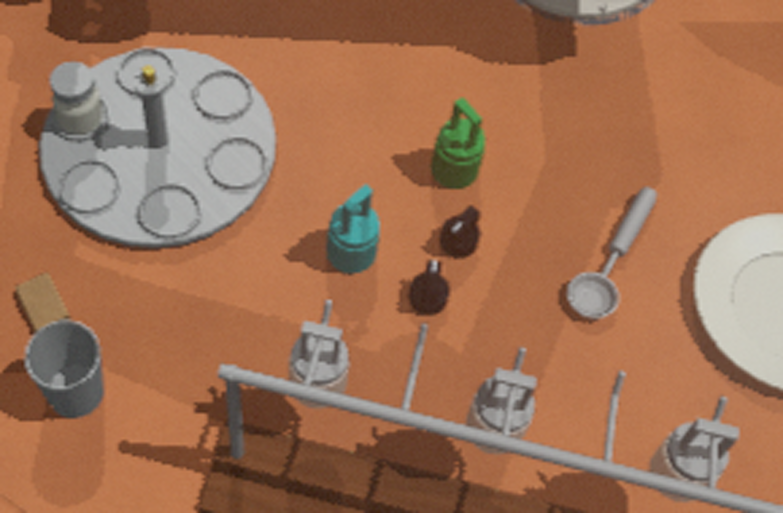

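View pics/b.png

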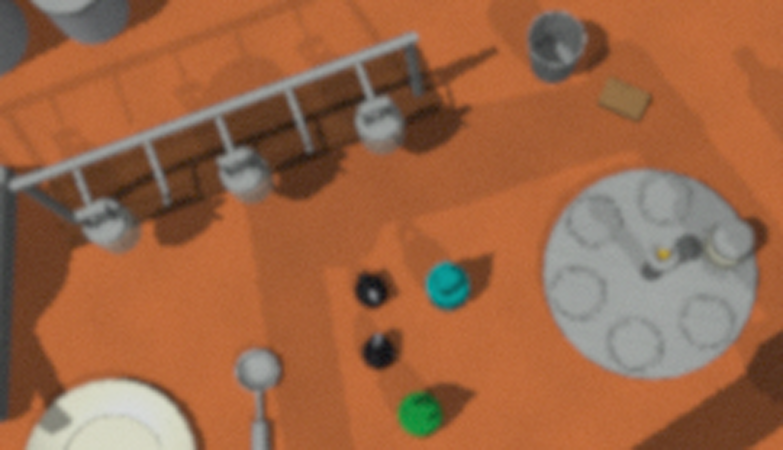

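The crops confirm it. The knob nearest the base is at scene crop (459,232), i.e. px (350,211), and top (250,241), about (0.424, 0.087). The other, at (0.497, 0.092), is farther away. The pots hang on hooks 1, 3 and 5, leaving hooks 2 and 4 empty, and the coloured pots are left alone. Next I measure the rack, pots and carousel yaw.

```bash
python3 - <<'E'
from h import *
from scipy.optimize import least_squares
S,T=load('scene'),load('top')
C=np.array([.5083,-.2349])
for n,c in(('S',S),('T',T)):
    P=pts(c); z=P[...,2]; g=c['img'].astype(int); gray=(g.max(2)-g.min(2))<45
    inb=(P[...,0]>.5)&(P[...,0]<.8)&(P[...,1]>0)&(P[...,1]<.48)
    q=P[inb&(z>.19)&(z<.206)]
    l=cv2.fitLine(q[:,:2].astype(np.float32),cv2.DIST_WELSCH,.004,.01,.01).ravel()
    d=l[:2]*np.sign(l[1]); nrm=np.array([d[1],-d[0]])  # rack y=d, rack x=nrm
    e=(q[:,:2]-l[2:])@nrm; on=q[abs(e)<.008]; s=(on[:,:2])@d
    print(n,'rack y ang',np.degrees(np.arctan2(d[1],d[0])),'x off',l[2:]@nrm,'s range',s.min(),s.max(),'mid',(s.min()+s.max())/2)
    for nm,a,b in(('loop',.185,.215),('lid',.142,.156)):
        m=inb&(z>a)&(z<b)&(((P[...,:2]-l[2:])@nrm)<-.03)
        k,L,st,ce=cv2.connectedComponentsWithStats(m.astype(np.uint8))
        for i in range(1,k):
            if st[i,4]>8:
                p=P[L==i]; w=np.c_[p[:,:2]@d,p[:,:2]@nrm-l[2:]@nrm]
                print(nm,st[i,4],'s %.4f..%.4f x %.4f..%.4f'%(w[:,0].min(),w[:,0].max(),w[:,1].min(),w[:,1].max()),np.median(w,0),'z',np.median(p[:,2]))
    rr=np.hypot(P[...,0]-C[0],P[...,1]-C[1])
    p=P[(z>.0215)&(z<.028)&(rr>.05)&(rr<.124)][:,:2]
    def res(v):
        a=v[2]+np.radians(np.arange(0,360,60)); W=v[:2]+.09*np.c_[np.cos(a),np.sin(a)]
        return abs(np.hypot(*(p[:,None]-W).transpose(2,0,1))-.0305).min(1)
    f=least_squares(res,[*C,np.radians(-14)],loss='soft_l1',f_scale=.002);print('well',len(p),f.x[:2],np.degrees(f.x[2]),np.median(f.fun))
    q=P[(np.hypot(P[...,0]-.424,P[...,1]-.087)<.04)&(z>.028)&(z<.06)]
    w,V=np.linalg.eigh(np.cov(q[:,:2].T)); print('knobbar',len(q),q.mean(0),q[:,2].max(),w**.5,np.degrees(np.arctan2(V[1,1],V[0,1])))
E
```

```text
S rack y ang 109.38304 x off 0.70600635 s range -0.22191249050017522 0.23791589609309807 mid 0.008001702796461424
loop 129 s -0.1685..-0.1364 x -0.0767..-0.0303 [-0.15213553 -0.05294699] z 0.19696983786130245
loop 63 s -0.0755..-0.0694 x -0.0799..-0.0305 [-0.07253468 -0.0584947 ] z 0.19476672281678525
loop 139 s -0.0086..0.0234 x -0.0802..-0.0308 [ 0.00728468 -0.05367186] z 0.1969746932486302
loop 70 s 0.0838..0.0906 x -0.0809..-0.0306 [ 0.08699832 -0.05823433] z 0.19452796735774333
loop 152 s 0.1507..0.1835 x -0.0784..-0.0303 [ 0.16663465 -0.05439398] z 0.19680881842155679
lid 89 s -0.1762..-0.1588 x -0.0675..-0.0313 [-0.16546629 -0.0484366 ] z 0.14985955549631447
lid 140 s -0.1526..-0.1284 x -0.0695..-0.0303 [-0.14255915 -0.04824197] z 0.1503665616481352
lid 157 s -0.0169..0.0081 x -0.0715..-0.0300 [-0.00150395 -0.048431  ] z 0.14980766647210325
lid 84 s 0.0146..0.0310 x -0.0684..-0.0312 [ 0.0204536  -0.04832177] z 0.14990298383925
lid 237 s 0.1426..0.1776 x -0.0773..-0.0316 [ 0.16123858 -0.04852063] z 0.14982543332581164
lid 24 s 0.1816..0.1905 x -0.0591..-0.0387 [ 0.18612529 -0.0
[... 556 characters left out ...]
-0.0303 [-0.00096135 -0.05241308] z 0.1969453760463054
loop 29 s 0.0761..0.0832 x -0.0752..-0.0303 [ 0.07888689 -0.05151482] z 0.1944773657490651
loop 63 s 0.1437..0.1751 x -0.0748..-0.0314 [ 0.15853    -0.05170294] z 0.1976428376850063
lid 116 s -0.1841..-0.1364 x -0.0779..-0.0384 [-0.15824016 -0.05990351] z 0.14961423594586432
lid 113 s -0.0242..0.0241 x -0.0763..-0.0314 [-0.00287979 -0.06045095] z 0.1508703982157723
lid 124 s 0.1352..0.1846 x -0.0746..-0.0317 [ 0.15573191 -0.05925463] z 0.14954464898042813
well 641 [ 0.50837439 -0.23489417] -14.017640929256896 0.006023742027230099
knobbar 54 [0.4204169  0.08632189 0.04480731] 0.051628521290048586 [0.00428563 0.01164524] 173.79959342067326
```

```bash
python3 - <<'E'
from h import *
S,T=load('scene'),load('top')
a=np.radians(109.7); d=np.array([np.cos(a),np.sin(a)]); nrm=np.array([d[1],-d[0]])
for n,c in(('S',S),('T',T)):
    P=pts(c); z=P[...,2]; s=P[...,:2]@d; x=P[...,:2]@nrm-.705
    for s0 in(-.156,.003,.162):
        m=(abs(s-s0)<.024)&(x<-.035)&(x>-.085)&(z>.186)&(z<.204)
        sc=(s[m].min()+s[m].max())/2; k=m&(abs(s-sc)>.005); u=x[k]
        l=(abs(s-s0)<.03)&(x<-.03)&(x>-.09)&(z>.142)&(z<.156)
        xc=(np.percentile(u,5)+np.percentile(u,95))/2
        A=k&(s<sc); B=k&(s>sc)
        print(n,'s %.4f (w %.4f) x %.4f [%.4f %.4f] dx over legs %.4f'%(sc,np.ptp(s[m]),xc,u.min(),u.max(),x[B].mean()-x[A].mean()),'world',(d*sc+nrm*(xc+.705)).round(4),'lid x',x[l].min(),x[l].max())
s=r.sense();print(s['joints'],s['tcp_pos'])
E
```

```text
S s -0.1560 (w 0.0321) x -0.0530 [-0.0582 -0.0466] dx over legs 0.0001 world [0.6664 0.0729] lid x -0.06933018247449152 -0.030163551449542747
S s 0.0038 (w 0.0319) x -0.0531 [-0.0596 -0.0470] dx over legs 0.0001 world [0.6125 0.2233] lid x -0.07052690581542098 -0.030069918987735145
S s 0.1635 (w 0.0328) x -0.0536 [-0.0592 -0.0476] dx over legs 0.0001 world [0.5582 0.3736] lid x -0.07541829842136105 -0.03017709085233522
T s -0.1562 (w 0.0314) x -0.0528 [-0.0584 -0.0458] dx over legs 0.0012 world [0.6666 0.0728] lid x -0.07823575487483381 -0.03070340651331782
T s 0.0031 (w 0.0306) x -0.0534 [-0.0589 -0.0466] dx over legs -0.0002 world [0.6124 0.2226] lid x -0.07753621537955568 -0.030418485980699295
T s 0.1634 (w 0.0314) x -0.0534 [-0.0585 -0.0482] dx over legs -0.0005 world [0.5583 0.3735] lid x -0.0768427142214132 -0.030367245501098927
[-5.68598673e+01  2.20869920e+01  3.88376359e-01 -2.24169836e-02
 -6.84126693e+01 -1.48173133e+01] [ 0.19634172 -0.59284295  0.24357501]
```

```bash
cat >> h.py <<'E'
def go(x,y,z,ang=None):
    """offset (cm, tool axes) and spin from measured pose; ang = tool y axis heading mod 180"""
    s=r.sense(); R=np.array(s['ee_rot']); p=np.array(s['tcp_pos']); o=R.T@(np.array([x,y,z])-p)*100
    a=np.degrees(np.arctan2(R[1,1],R[0,1])); sp=None
    if ang is not None: sp=-np.radians((ang-a+90)%180-90)
    print('t%.1f'%s['time_s'],'pos',p.round(4),'ang %.2f'%a,'off',o.round(2),'spin',sp,'w',round(float(s['gripper_width']),3),'gf',s['gripper_force'],'F',np.array(s['wrist_force']).round(1),'j',np.round(s['joints'],0))
E
```

Request:
{"api": "apply_moves", "payload": {
  "plan": [
    {"grip": 0.65,"offset": [-16.4,12.1,-0.4],"spin": 0},
    {"grip": 0.65,"offset": [-16.4,12.1,-0.4],"spin": 0},
    {"grip": 0.65,"offset": [-16.4,12.1,-0.4],"spin": 0},
    {"grip": 0.65,"offset": [-16.4,12.1,-0.4],"spin": 0},
    {"grip": 0.65,"offset": [-16.4,12.1,-0.4],"spin": 0}
  ]
}}

```text
time_s: 0.6
tcp_pos: [0.3163, -0.4232, 0.2487]
ee_rot: [[-0.947, -0.32, 0.001], [-0.32, 0.947, 0.001], [-0.001, 0.001, -1.0]]
wrist_force: [0.2, -0.6, 0.5]
gripper_width: 0.678
gripper_force: 0.0
```

Request:
{"api": "apply_moves", "payload": {
  "plan": [
    {"grip": 0.65,"offset": [-16.4,12.1,-0.4],"spin": 0},
    {"grip": 0.65,"offset": [-16.4,12.1,-0.4],"spin": 0},
    {"grip": 0.65,"offset": [-16.4,12.1,-0.4],"spin": 0},
    {"grip": 0.65,"offset": [-16.4,12.1,-0.4],"spin": 0},
    {"grip": 0.65,"offset": [-16.4,12.1,-0.4],"spin": 0}
  ]
}}

```text
time_s: 1.1
tcp_pos: [0.4342, -0.2573, 0.2525]
ee_rot: [[-0.948, -0.32, 0.001], [-0.32, 0.948, 0.0], [-0.001, 0.0, -1.0]]
wrist_force: [-0.1, -1.0, -0.4]
gripper_width: 0.652
gripper_force: 0.0
```

Request:
{"api": "apply_moves", "payload": {
  "plan": [
    {"grip": 0.65,"offset": [-16.4,12.1,-0.4],"spin": 0},
    {"grip": 0.65,"offset": [-16.4,12.1,-0.4],"spin": 0},
    {"grip": 0.65,"offset": [-16.4,12.1,-0.4],"spin": 0},
    {"grip": 0.65,"offset": [-16.4,12.1,-0.4],"spin": 0},
    {"grip": 0.65,"offset": [-16.4,12.1,-0.4],"spin": 0}
  ]
}}

```text
time_s: 1.6
tcp_pos: [0.552, -0.0911, 0.2558]
ee_rot: [[-0.948, -0.318, 0.0], [-0.318, 0.948, 0.0], [-0.0, 0.0, -1.0]]
wrist_force: [-0.6, -0.6, -0.2]
gripper_width: 0.651
gripper_force: 0.0
```

Request:
{"api": "apply_moves", "payload": {
  "plan": [
    {"grip": 0.65,"offset": [-16.4,12.1,-0.4],"spin": -0.024},
    {"grip": 0.65,"offset": [-16.4,12.1,-0.4],"spin": -0.024},
    {"grip": 0.65,"offset": [-16.4,12.1,-0.4],"spin": -0.024},
    {"grip": 0.65,"offset": [-16.4,12.1,-0.4],"spin": -0.024},
    {"grip": 0.65,"offset": [-16.4,12.1,-0.4],"spin": -0.024}
  ]
}}

```text
time_s: 2.1
tcp_pos: [0.6692, 0.0753, 0.2582]
ee_rot: [[-0.94, -0.34, -0.001], [-0.34, 0.94, -0.0], [0.001, 0.0, -1.0]]
wrist_force: [-0.2, -0.1, -0.6]
gripper_width: 0.651
gripper_force: 0.0
```

```bash
python3 - <<'E'
from h import *
go(.6665,.0728,.188,109.7)
E
```

```text
t2.1 pos [0.6692 0.0753 0.2582] ang 109.86 off [ 0.34 -0.15  7.02] spin 0.0028762168343929306 w 0.651 gf 0.0 F [-0.2 -0.1 -0.6] j [ 20.  26.   9.  -0. -73. -90.]
```

Request:
{"api": "apply_moves", "payload": {
  "plan": [
    {"grip": 0.65,"offset": [0.35,-0.15,1.5],"spin": 0},
    {"grip": 0.65,"offset": [0.35,-0.15,3],"spin": 0},
    {"grip": 0.65,"offset": [0.35,-0.15,5],"spin": 0},
    {"grip": 0.65,"offset": [0.35,-0.15,7],"spin": 0},
    {"grip": 0.65,"offset": [0.35,-0.15,7],"spin": 0}
  ]
}}

```text
time_s: 2.6
tcp_pos: [0.662, 0.0677, 0.1867]
ee_rot: [[-0.942, -0.335, -0.008], [-0.335, 0.942, -0.002], [0.008, 0.001, -1.0]]
wrist_force: [0.1, -1.0, -0.4]
gripper_width: 0.654
gripper_force: 0.0
```

Request:
{"api": "apply_moves", "payload": {
  "plan": [
    {"grip": 0.25,"offset": [0,0,0],"spin": 0},
    {"grip": 0.25,"offset": [0,0,0],"spin": 0},
    {"grip": 0.25,"offset": [0,0,0],"spin": 0},
    {"grip": 0.25,"offset": [0,0,0],"spin": 0},
    {"grip": 0.25,"offset": [0,0,0],"spin": 0}
  ]
}}

```text
time_s: 3.1
tcp_pos: [0.6646, 0.07, 0.1916]
ee_rot: [[-0.941, -0.337, 0.002], [-0.337, 0.941, 0.0], [-0.002, -0.0, -1.0]]
wrist_force: [0.1, -0.1, 1.8]
gripper_width: 0.364
gripper_force: 29.9
```

```bash
python3 - <<'E'
from h import *
go(.6665,.0728,.188,109.7)
c=cap('scene'); cv2.imwrite('pics/g1.png',cv2.resize(c['img'][200:320,230:400],None,fx=4,fy=4))
E
```

```text
t3.1 pos [0.6646 0.07   0.1916] ang 109.72 off [-0.27  0.2   0.36] spin 0.0003220614363928695 w 0.364 gf 29.861128335323883 F [ 0.1 -0.1  1.8] j [ 20.  28.   3.   0. -64. -90.]
```

View pics/g1.png

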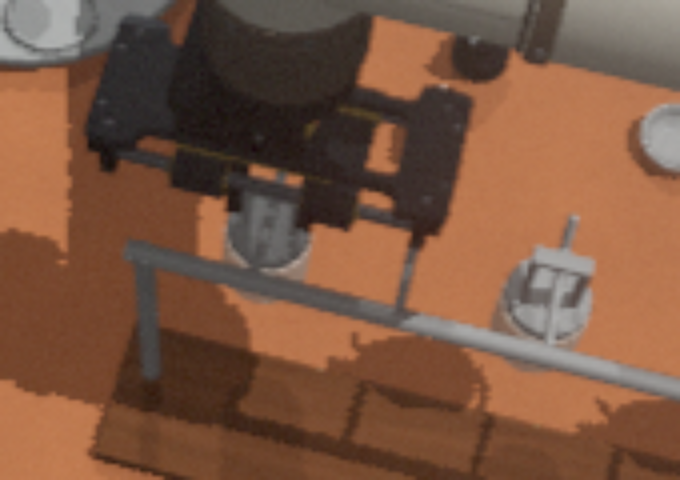

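The picture shows both fingers closed on the first pot's loop at (265,215), with the pot still on its hook. Next I lift, unhook and raise it.

Request:
{"api": "apply_moves", "payload": {
  "plan": [
    {"grip": 0.25,"offset": [0,0,-0.8],"spin": 0},
    {"grip": 0.25,"offset": [0,0,-1.7],"spin": 0},
    {"grip": 0.25,"offset": [0,0,-2.5],"spin": 0},
    {"grip": 0.25,"offset": [0,0,-2.6],"spin": 0},
    {"grip": 0.25,"offset": [1,0,-2.6],"spin": 0}
  ]
}}

```text
time_s: 3.65
tcp_pos: [0.6553, 0.0667, 0.2166]
ee_rot: [[-0.941, -0.337, 0.001], [-0.337, 0.941, 0.0], [-0.001, 0.0, -1.0]]
wrist_force: [-0.3, -0.2, -2.2]
gripper_width: 0.366
gripper_force: 29.9
```

Request:
{"api": "apply_moves", "payload": {
  "plan": [
    {"grip": 0.25,"offset": [1.5,0,0],"spin": 0},
    {"grip": 0.25,"offset": [3.5,0,0],"spin": 0},
    {"grip": 0.25,"offset": [5,0,0],"spin": 0},
    {"grip": 0.25,"offset": [5,0,-2],"spin": 0},
    {"grip": 0.25,"offset": [5,0,-5],"spin": 0}
  ]
}}

```text
time_s: 4.15
tcp_pos: [0.6052, 0.0489, 0.2647]
ee_rot: [[-0.942, -0.337, -0.006], [-0.337, 0.942, -0.001], [0.006, 0.001, -1.0]]
wrist_force: [1.2, -0.1, -2.0]
gripper_width: 0.36
gripper_force: 29.9
```

```bash
python3 - <<'E'
from h import *
go(.5955,-.257,.28,109.7)
E
```

```text
t4.2 pos [0.6052 0.0489 0.2647] ang 109.67 off [ 11.22 -28.48  -1.48] spin -0.00044634247191064084 w 0.36 gf 29.869310919457348 F [ 1.2 -0.1 -2. ] j [ 20.  20.  -0.  -0. -71. -90.]
```

Request:
{"api": "apply_moves", "payload": {
  "plan": [
    {"grip": 0.25,"offset": [1,-2.4,-0.7],"spin": 0},
    {"grip": 0.25,"offset": [2.4,-5.8,-0.8],"spin": 0},
    {"grip": 0.25,"offset": [3.8,-9.2,-0.8],"spin": 0},
    {"grip": 0.25,"offset": [5.2,-12.6,-0.8],"spin": 0},
    {"grip": 0.25,"offset": [6.6,-16,-0.8],"spin": 0}
  ]
}}

```text
time_s: 4.65
tcp_pos: [0.5983, -0.1246, 0.2741]
ee_rot: [[-0.941, -0.337, -0.001], [-0.337, 0.941, 0.0], [0.001, 0.001, -1.0]]
wrist_force: [0.1, 0.7, -1.8]
gripper_width: 0.362
gripper_force: 29.9
```

Request:
{"api": "apply_moves", "payload": {
  "plan": [
    {"grip": 0.25,"offset": [1.4,-3.6,0],"spin": 0},
    {"grip": 0.25,"offset": [2.8,-7,0],"spin": 0},
    {"grip": 0.25,"offset": [4,-10,0],"spin": 0},
    {"grip": 0.25,"offset": [4.8,-12.2,0],"spin": 0},
    {"grip": 0.25,"offset": [4.9,-12.5,0],"spin": 0}
  ]
}}

```text
time_s: 5.15
tcp_pos: [0.5941, -0.2599, 0.2736]
ee_rot: [[-0.943, -0.334, -0.002], [-0.334, 0.943, 0.0], [0.002, 0.001, -1.0]]
wrist_force: [-0.7, 0.8, -2.4]
gripper_width: 0.359
gripper_force: 29.9
```

Request:
{"api": "apply_moves", "payload": {
  "plan": [
    {"grip": 0.25,"offset": [0,0,2],"spin": 0},
    {"grip": 0.25,"offset": [0,0,4],"spin": 0},
    {"grip": 0.25,"offset": [0,0,5.5],"spin": 0},
    {"grip": 0.25,"offset": [0,0,6],"spin": 0},
    {"grip": 0.25,"offset": [0,0,6],"spin": 0}
  ]
}}

```text
time_s: 5.65
tcp_pos: [0.5949, -0.2568, 0.2137]
ee_rot: [[-0.941, -0.338, -0.002], [-0.338, 0.941, 0.001], [0.002, 0.001, -1.0]]
wrist_force: [-0.2, 0.3, -1.8]
gripper_width: 0.362
gripper_force: 29.9
```

```bash
python3 - <<'E'
from h import *
go(.5955,-.257,.121,109.7)
for n in('scene','top'):
    c=cap(n); P=pts(c);z=P[...,2]; u=[int(v) for v in proj(c,[.5955,-.257,.05])]; print(n,u)
    cv2.imwrite(f'pics/p1{n}.png',cv2.resize(c['img'][u[1]-60:u[1]+60,u[0]-70:u[0]+70],None,fx=4,fy=4))
E
```

```text
t5.7 pos [ 0.5949 -0.2568  0.2137] ang 109.73 off [-0.06 -0.05  9.27] spin 0.0005225298239672819 w 0.362 gf 29.87288745571277 F [-0.2  0.3 -1.8] j [ -9.  26.   1.  -0. -66. -61.]
scene [211, 188]
top [349, 186]
```

View pics/p1scene.png

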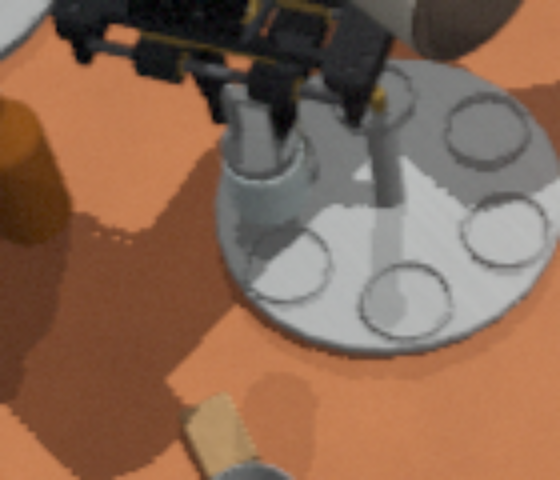

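The pot hangs above and slightly behind well 1 at (288,265) in the crop. I'll check where the pot sits relative to the TCP from its body points.

```bash
cat >> h.py <<'E'
from scipy.optimize import least_squares
def cyl(P,c0,z0,z1,rad,rm=.034):
    q=P[(P[...,2]>z0)&(P[...,2]<z1)&(np.hypot(P[...,0]-c0[0],P[...,1]-c0[1])<rm)][:,:2]
    f=least_squares(lambda v:np.hypot(*(q-v).T)-rad,c0,loss='soft_l1',f_scale=.0015)
    return f.x.round(4),len(q),np.median(abs(f.fun)).round(4)
E
python3 - <<'E'
from h import *
P=pts(load('scene'));z=P[...,2]
for rad in(.026,None):
    q=P[(z>.115)&(z<.16)&(np.hypot(P[...,0]-.596,P[...,1]+.257)<.036)][:,:2]
    if rad: print(cyl(P,[.596,-.257],.115,.15,rad))
    else:
        f=least_squares(lambda v:np.hypot(*(q-v[:2]).T)-v[2],[.596,-.257,.026],loss='soft_l1',f_scale=.001);print(f.x)
q=P[(z>.165)&(z<.178)&(np.hypot(P[...,0]-.596,P[...,1]+.257)<.04)];print('lid',len(q),np.median(q[:,2]),q.min(0),q.max(0))
# hanging pots as a check of the method
for c0 in([.6125,.223],[.5583,.3736]): print(cyl(P,c0,.095,.135,.026))
print(cyl(P,[.533,-.32],.03,.06,.025))
E
```

```text
(array([ 0.5962, -0.2573]), 149, np.float64(0.0005))
[ 0.59652246 -0.25695552  0.0255203 ]
lid 212 0.1724864207365549 [ 0.57728205 -0.28043473  0.16502887] [ 0.62117824 -0.23156491  0.17745517]
(array([0.611 , 0.2232]), 55, np.float64(0.0003))
(array([0.5576, 0.374 ]), 73, np.float64(0.0003))
(array([ 0.5338, -0.3224]), 10, np.float64(0.0004))
```

Request:
{"api": "apply_moves", "payload": {
  "plan": [
    {"grip": 0.25,"offset": [0,0,2.5],"spin": 0},
    {"grip": 0.25,"offset": [0,0,5],"spin": 0},
    {"grip": 0.25,"offset": [0,0,7],"spin": 0},
    {"grip": 0.25,"offset": [0,0,8],"spin": 0},
    {"grip": 0.25,"offset": [0,0,8.2],"spin": 0}
  ]
}}

```text
time_s: 6.25
tcp_pos: [0.5955, -0.2574, 0.1321]
ee_rot: [[-0.941, -0.337, -0.001], [-0.337, 0.941, 0.0], [0.001, 0.0, -1.0]]
wrist_force: [0.3, -0.2, -1.7]
gripper_width: 0.364
gripper_force: 29.9
```

Request:
{"api": "apply_moves", "payload": {
  "plan": [
    {"grip": 0.25,"offset": [0,0,0.3],"spin": 0},
    {"grip": 0.25,"offset": [0,0,0.6],"spin": 0},
    {"grip": 0.25,"offset": [0,0,0.9],"spin": 0},
    {"grip": 0.25,"offset": [0,0,1.0],"spin": 0},
    {"grip": 0.25,"offset": [0,0,1.0],"spin": 0}
  ]
}}

```text
time_s: 6.75
tcp_pos: [0.5961, -0.2577, 0.1247]
ee_rot: [[-0.941, -0.337, 0.003], [-0.337, 0.941, -0.001], [-0.002, -0.002, -1.0]]
wrist_force: [-1.0, 0.4, -1.5]
gripper_width: 0.36
gripper_force: 29.9
```

Request:
{"api": "apply_moves", "payload": {
  "plan": [
    {"grip": 0.25,"offset": [0,0,0.1],"spin": 0},
    {"grip": 0.25,"offset": [0,0,0.2],"spin": 0},
    {"grip": 0.25,"offset": [0,0,0.2],"spin": 0}
  ]
}}

```text
time_s: 7.05
tcp_pos: [0.5962, -0.2576, 0.1219]
ee_rot: [[-0.941, -0.337, 0.001], [-0.337, 0.941, -0.001], [-0.001, -0.001, -1.0]]
wrist_force: [-1.8, 0.9, 5.3]
gripper_width: 0.365
gripper_force: 29.8
```

Request:
{"api": "apply_moves", "payload": {
  "plan": [
    {"grip": 0.5,"offset": [0,0,-0.1],"spin": 0},
    {"grip": 0.65,"offset": [0,0,-0.1],"spin": 0},
    {"grip": 0.65,"offset": [0,0,-0.1],"spin": 0},
    {"grip": 0.65,"offset": [0,0,-3],"spin": 0},
    {"grip": 0.65,"offset": [0,0,-7],"spin": 0}
  ]
}}

```text
time_s: 7.55
tcp_pos: [0.5941, -0.2571, 0.1881]
ee_rot: [[-0.942, -0.337, -0.007], [-0.337, 0.942, 0.002], [0.006, 0.004, -1.0]]
wrist_force: [0.9, 0.1, 0.8]
gripper_width: 0.638
gripper_force: 0.0
```

Request:
{"api": "apply_moves", "payload": {
  "plan": [
    {"grip": 0.65,"offset": [0,0,-6],"spin": 0},
    {"grip": 0.65,"offset": [0,0,-6],"spin": 0}
  ]
}}

```text
time_s: 7.75
tcp_pos: [0.5983, -0.2588, 0.2578]
ee_rot: [[-0.941, -0.338, 0.012], [-0.338, 0.941, -0.005], [-0.009, -0.008, -1.0]]
wrist_force: [0.1, -1.1, 0.7]
gripper_width: 0.652
gripper_force: 0.0
```

```bash
python3 - <<'E'
from h import *
c=cap('scene');P=pts(c); print(cyl(P,[.596,-.257],.03,.07,.026))
q=P[(np.hypot(P[...,0]-.596,P[...,1]+.257)<.03)&(P[...,2]>.05)];print(q[:,2].max(),len(q))
go(.6115,.223,.262,109.7)
E
```

```text
(array([ 0.5974, -0.2585]), 155, np.float64(0.0006))
0.6077398649103007 1511
t7.8 pos [ 0.5979 -0.2584  0.2567] ang 109.73 off [-17.54  44.84  -0.68] spin 0.0005216643247706771 w 0.651 gf 0.0 F [ 0.2 -0.2  1.1] j [ -9.  24.   5.   0. -71. -61.]
```

Request:
{"api": "apply_moves", "payload": {
  "plan": [
    {"grip": 0.65,"offset": [-8.5,21.8,-0.6],"spin": 0},
    {"grip": 0.65,"offset": [-8.5,21.8,-0.6],"spin": 0},
    {"grip": 0.65,"offset": [-8.5,21.8,-0.6],"spin": 0},
    {"grip": 0.65,"offset": [-8.5,21.8,-0.6],"spin": 0},
    {"grip": 0.65,"offset": [-8.5,21.8,-0.6],"spin": 0}
  ]
}}

```text
time_s: 8.3
tcp_pos: [0.6014, -0.0207, 0.2549]
ee_rot: [[-0.941, -0.339, -0.002], [-0.339, 0.941, 0.0], [0.002, 0.001, -1.0]]
wrist_force: [1.3, -0.6, -0.2]
gripper_width: 0.648
gripper_force: 0.0
```

Request:
{"api": "apply_moves", "payload": {
  "plan": [
    {"grip": 0.65,"offset": [-8.5,21.8,0],"spin": 0},
    {"grip": 0.65,"offset": [-8.5,21.8,0],"spin": 0},
    {"grip": 0.65,"offset": [-8.5,21.8,0],"spin": 0},
    {"grip": 0.65,"offset": [-8.5,21.8,0],"spin": 0},
    {"grip": 0.65,"offset": [-8.5,21.8,0],"spin": 0}
  ]
}}

```text
time_s: 8.8
tcp_pos: [0.6078, 0.2133, 0.2545]
ee_rot: [[-0.941, -0.339, -0.002], [-0.339, 0.941, -0.001], [0.003, 0.0, -1.0]]
wrist_force: [-0.2, -0.3, -0.6]
gripper_width: 0.651
gripper_force: 0.0
```

Request:
{"api": "apply_moves", "payload": {
  "plan": [
    {"grip": 0.65,"offset": [-0.5,1.2,0],"spin": 0},
    {"grip": 0.65,"offset": [-0.5,1.2,0],"spin": 0},
    {"grip": 0.65,"offset": [-0.5,1.2,0],"spin": 0},
    {"grip": 0.65,"offset": [-0.5,1.2,0],"spin": 0}
  ]
}}

```text
time_s: 9.2
tcp_pos: [0.6093, 0.2216, 0.2563]
ee_rot: [[-0.942, -0.335, -0.001], [-0.335, 0.942, -0.0], [0.001, -0.0, -1.0]]
wrist_force: [0.2, -0.5, -0.4]
gripper_width: 0.651
gripper_force: 0.0
```

```bash
python3 - <<'E'
from h import *
go(.612,.2222,.191,109.7)
E
```

```text
t9.2 pos [0.6093 0.2216 0.2563] ang 109.59 off [-0.28 -0.03  6.53] spin -0.0018729418829954037 w 0.651 gf 0.0 F [ 0.2 -0.5 -0.4] j [  34.   24.    5.   -0.  -71. -105.]
```

Request:
{"api": "apply_moves", "payload": {
  "plan": [
    {"grip": 0.65,"offset": [-0.25,0,1],"spin": 0},
    {"grip": 0.65,"offset": [-0.25,0,3],"spin": 0},
    {"grip": 0.65,"offset": [-0.25,0,5],"spin": 0},
    {"grip": 0.65,"offset": [-0.25,0,6.5],"spin": 0},
    {"grip": 0.65,"offset": [-0.25,0,6.5],"spin": 0}
  ]
}}

```text
time_s: 9.7
tcp_pos: [0.6104, 0.2224, 0.1883]
ee_rot: [[-0.942, -0.335, -0.006], [-0.335, 0.942, -0.003], [0.006, -0.001, -1.0]]
wrist_force: [0.3, -0.3, -0.4]
gripper_width: 0.646
gripper_force: 0.0
```

Request:
{"api": "apply_moves", "payload": {
  "plan": [
    {"grip": 0.65,"offset": [0,0,0],"spin": 0},
    {"grip": 0.25,"offset": [0,0,0],"spin": 0},
    {"grip": 0.25,"offset": [0,0,0],"spin": 0},
    {"grip": 0.25,"offset": [0,0,0],"spin": 0},
    {"grip": 0.25,"offset": [0,0,0],"spin": 0}
  ]
}}

```text
time_s: 10.2
tcp_pos: [0.6118, 0.2242, 0.1921]
ee_rot: [[-0.941, -0.337, 0.001], [-0.337, 0.941, 0.0], [-0.001, 0.0, -1.0]]
wrist_force: [0.6, 0.0, 0.3]
gripper_width: 0.37
gripper_force: 0.3
```

Request:
{"api": "apply_moves", "payload": {
  "plan": [
    {"grip": 0.25,"offset": [0,0,-0.8],"spin": 0},
    {"grip": 0.25,"offset": [0,0,-1.7],"spin": 0},
    {"grip": 0.25,"offset": [0,0,-2.5],"spin": 0},
    {"grip": 0.25,"offset": [0,0,-2.6],"spin": 0},
    {"grip": 0.25,"offset": [0,0,-2.6],"spin": 0}
  ]
}}

```text
time_s: 10.7
tcp_pos: [0.6118, 0.2243, 0.2181]
ee_rot: [[-0.941, -0.337, 0.001], [-0.337, 0.941, 0.001], [-0.001, 0.0, -1.0]]
wrist_force: [-1.1, 0.2, -0.9]
gripper_width: 0.37
gripper_force: 30.0
```

```bash
python3 - <<'E'
from h import *
go(.4455,-.2995,.28,109.7)
E
```

```text
t10.7 pos [0.6118 0.2243 0.2181] ang 109.70 off [ 33.3  -43.7   -6.24] spin -5.4893363833751976e-05 w 0.37 gf 29.99652919359505 F [-1.1  0.2 -0.9] j [  34.   26.    2.   -0.  -67. -105.]
```

Request:
{"api": "apply_moves", "payload": {
  "plan": [
    {"grip": 0.25,"offset": [1,0,0],"spin": 0},
    {"grip": 0.25,"offset": [3,0,0],"spin": 0},
    {"grip": 0.25,"offset": [5,0,0],"spin": 0},
    {"grip": 0.25,"offset": [5,0,-2],"spin": 0},
    {"grip": 0.25,"offset": [5,0,-5],"spin": 0}
  ]
}}

```text
time_s: 11.2
tcp_pos: [0.5622, 0.2061, 0.2658]
ee_rot: [[-0.941, -0.337, -0.006], [-0.337, 0.941, -0.003], [0.006, -0.001, -1.0]]
wrist_force: [0.2, -0.4, -0.9]
gripper_width: 0.364
gripper_force: 30.0
```

Request:
{"api": "apply_moves", "payload": {
  "plan": [
    {"grip": 0.25,"offset": [1.4,-2,-1],"spin": 0},
    {"grip": 0.25,"offset": [3.6,-5.4,-1.2],"spin": 0},
    {"grip": 0.25,"offset": [5.8,-8.8,-1.2],"spin": 0},
    {"grip": 0.25,"offset": [8,-12.2,-1.2],"spin": 0},
    {"grip": 0.25,"offset": [10.2,-15.6,-1.2],"spin": 0}
  ]
}}

```text
time_s: 11.7
tcp_pos: [0.5191, 0.0238, 0.2789]
ee_rot: [[-0.942, -0.337, -0.002], [-0.337, 0.942, -0.0], [0.002, 0.0, -1.0]]
wrist_force: [0.1, -0.2, -1.3]
gripper_width: 0.365
gripper_force: 30.0
```

Request:
{"api": "apply_moves", "payload": {
  "plan": [
    {"grip": 0.25,"offset": [2.2,-3.4,0],"spin": 0},
    {"grip": 0.25,"offset": [4.4,-6.8,0],"spin": 0},
    {"grip": 0.25,"offset": [6.6,-10.2,0],"spin": 0},
    {"grip": 0.25,"offset": [8.8,-13.6,0],"spin": 0},
    {"grip": 0.25,"offset": [11,-17,0],"spin": 0}
  ]
}}

```text
time_s: 12.2
tcp_pos: [0.4726, -0.1728, 0.279]
ee_rot: [[-0.942, -0.337, -0.001], [-0.337, 0.942, 0.0], [0.001, 0.001, -1.0]]
wrist_force: [0.6, -0.7, -1.2]
gripper_width: 0.362
gripper_force: 30.0
```

Request:
{"api": "apply_moves", "payload": {
  "plan": [
    {"grip": 0.25,"offset": [2.1,-3.3,0],"spin": 0},
    {"grip": 0.25,"offset": [4.2,-6.5,0],"spin": 0},
    {"grip": 0.25,"offset": [6,-9.3,0],"spin": 0},
    {"grip": 0.25,"offset": [7.1,-11.1,0],"spin": 0},
    {"grip": 0.25,"offset": [7.1,-11.1,0],"spin": 0}
  ]
}}

```text
time_s: 12.7
tcp_pos: [0.4432, -0.3014, 0.2786]
ee_rot: [[-0.943, -0.333, -0.002], [-0.333, 0.943, 0.001], [0.002, 0.001, -1.0]]
wrist_force: [0.4, 0.7, -1.2]
gripper_width: 0.363
gripper_force: 30.0
```

Request:
{"api": "apply_moves", "payload": {
  "plan": [
    {"grip": 0.25,"offset": [0,0,2],"spin": 0},
    {"grip": 0.25,"offset": [0,0,4],"spin": 0},
    {"grip": 0.25,"offset": [0,0,6],"spin": 0},
    {"grip": 0.25,"offset": [0,0,6.5],"spin": 0},
    {"grip": 0.25,"offset": [0,0,6.5],"spin": 0}
  ]
}}

```text
time_s: 13.2
tcp_pos: [0.4447, -0.2989, 0.2139]
ee_rot: [[-0.941, -0.338, -0.002], [-0.338, 0.941, 0.001], [0.002, 0.001, -1.0]]
wrist_force: [0.5, -0.3, -0.2]
gripper_width: 0.365
gripper_force: 30.0
```

```bash
python3 - <<'E'
from h import *
go(.4455,-.2995,.122,109.7)
c=cap('scene');P=pts(c);z0=r.sense()['tcp_pos'][2]-.1035; print(z0,cyl(P,[.4455,-.2995],z0+.01,z0+.045,.026))
E
```

```text
t13.2 pos [ 0.4447 -0.2989  0.2139] ang 109.73 off [-0.07 -0.1   9.19] spin 0.000500668260063401 w 0.365 gf 29.996568029746413 F [ 0.5 -0.3 -0.2] j [-17.  15. -15.  -0. -61. -54.]
0.11143770284103043 (array([ 0.4435, -0.2989]), 155, np.float64(0.0007))
```

Request:
{"api": "apply_moves", "payload": {
  "plan": [
    {"grip": 0.25,"offset": [-0.15,-0.1,2.5],"spin": 0},
    {"grip": 0.25,"offset": [-0.15,-0.1,5],"spin": 0},
    {"grip": 0.25,"offset": [-0.15,-0.1,7],"spin": 0},
    {"grip": 0.25,"offset": [-0.15,-0.1,8],"spin": 0},
    {"grip": 0.25,"offset": [-0.15,-0.1,8.2],"spin": 0}
  ]
}}

```text
time_s: 13.75
tcp_pos: [0.4473, -0.2999, 0.1324]
ee_rot: [[-0.941, -0.337, -0.001], [-0.337, 0.941, 0.0], [0.001, 0.0, -1.0]]
wrist_force: [0.8, -0.4, -0.3]
gripper_width: 0.366
gripper_force: 30.0
```

Request:
{"api": "apply_moves", "payload": {
  "plan": [
    {"grip": 0.25,"offset": [0,0,0.3],"spin": 0},
    {"grip": 0.25,"offset": [0,0,0.6],"spin": 0},
    {"grip": 0.25,"offset": [0,0,0.8],"spin": 0},
    {"grip": 0.25,"offset": [0,0,0.9],"spin": 0},
    {"grip": 0.25,"offset": [0,0,0.9],"spin": 0}
  ]
}}

```text
time_s: 14.25
tcp_pos: [0.4473, -0.3, 0.1237]
ee_rot: [[-0.941, -0.337, 0.0], [-0.337, 0.941, -0.0], [-0.0, -0.0, -1.0]]
wrist_force: [-0.6, -0.7, -1.4]
gripper_width: 0.365
gripper_force: 30.0
```

Request:
{"api": "apply_moves", "payload": {
  "plan": [
    {"grip": 0.25,"offset": [0,0,0.1],"spin": 0},
    {"grip": 0.25,"offset": [0,0,0.1],"spin": 0}
  ]
}}

```text
time_s: 14.45
tcp_pos: [0.4472, -0.3, 0.1225]
ee_rot: [[-0.941, -0.337, -0.0], [-0.337, 0.941, 0.0], [0.0, 0.0, -1.0]]
wrist_force: [0.3, -0.3, -0.6]
gripper_width: 0.367
gripper_force: 30.0
```

Request:
{"api": "apply_moves", "payload": {
  "plan": [
    {"grip": 0.25,"offset": [0,0,0.1],"spin": 0},
    {"grip": 0.25,"offset": [0,0,0.1],"spin": 0},
    {"grip": 0.45,"offset": [0,0,0.1],"spin": 0},
    {"grip": 0.65,"offset": [0,0,0.1],"spin": 0},
    {"grip": 0.65,"offset": [0,0,0.1],"spin": 0}
  ]
}}

```text
time_s: 14.95
tcp_pos: [0.4473, -0.3, 0.1214]
ee_rot: [[-0.942, -0.337, 0.0], [-0.337, 0.942, -0.0], [-0.0, -0.0, -1.0]]
wrist_force: [-0.8, -0.4, -0.1]
gripper_width: 0.547
gripper_force: 0.0
```

Request:
{"api": "apply_moves", "payload": {
  "plan": [
    {"grip": 0.65,"offset": [0,0,-3],"spin": 0},
    {"grip": 0.65,"offset": [0,0,-7],"spin": 0},
    {"grip": 0.65,"offset": [0,0,-11],"spin": 0},
    {"grip": 0.65,"offset": [0,0,-14],"spin": 0},
    {"grip": 0.65,"offset": [0,0,-14],"spin": 0}
  ]
}}

```text
time_s: 15.45
tcp_pos: [0.4494, -0.3012, 0.2667]
ee_rot: [[-0.941, -0.338, 0.01], [-0.338, 0.941, -0.005], [-0.008, -0.008, -1.0]]
wrist_force: [-0.4, 0.5, 0.3]
gripper_width: 0.648
gripper_force: 0.0
```

```bash
python3 - <<'E'
from h import *
c=cap('scene');P=pts(c); print(cyl(P,[.4455,-.2995],.03,.07,.026))
go(.558,.3736,.262,109.7)
E
```

```text
(array([ 0.4457, -0.3006]), 82, np.float64(0.0008))
t15.5 pos [ 0.4482 -0.3004  0.2638] ang 109.69 off [-33.05  59.75   0.12] spin -9.430316912486332e-05 w 0.653 gf 0.0 F [ 0.5 -0.5 -1.1] j [-17.  13. -10.   0. -67. -54.]
```

Request:
{"api": "apply_moves", "payload": {
  "plan": [
    {"grip": 0.65,"offset": [-11,19.9,0],"spin": 0},
    {"grip": 0.65,"offset": [-11,19.9,0],"spin": 0},
    {"grip": 0.65,"offset": [-11,19.9,0],"spin": 0},
    {"grip": 0.65,"offset": [-11,19.9,0],"spin": 0},
    {"grip": 0.65,"offset": [-11,19.9,0],"spin": 0}
  ]
}}

```text
time_s: 16.0
tcp_pos: [0.4831, -0.0727, 0.2601]
ee_rot: [[-0.941, -0.339, -0.003], [-0.339, 0.941, 0.0], [0.002, 0.001, -1.0]]
wrist_force: [-0.0, -0.4, -0.0]
gripper_width: 0.647
gripper_force: 0.0
```

Request:
{"api": "apply_moves", "payload": {
  "plan": [
    {"grip": 0.65,"offset": [-11,19.9,0],"spin": 0},
    {"grip": 0.65,"offset": [-11,19.9,0],"spin": 0},
    {"grip": 0.65,"offset": [-11,19.9,0],"spin": 0},
    {"grip": 0.65,"offset": [-11,19.9,0],"spin": 0},
    {"grip": 0.65,"offset": [-11,19.9,0],"spin": 0}
  ]
}}

```text
time_s: 16.5
tcp_pos: [0.5198, 0.1519, 0.2596]
ee_rot: [[-0.941, -0.339, -0.002], [-0.339, 0.941, -0.001], [0.003, -0.0, -1.0]]
wrist_force: [-0.1, -0.7, -0.7]
gripper_width: 0.653
gripper_force: 0.0
```

Request:
{"api": "apply_moves", "payload": {
  "plan": [
    {"grip": 0.65,"offset": [-11,19.9,0],"spin": 0},
    {"grip": 0.65,"offset": [-11,19.9,0],"spin": 0},
    {"grip": 0.65,"offset": [-11,19.9,0],"spin": 0},
    {"grip": 0.65,"offset": [-11,19.9,0],"spin": 0},
    {"grip": 0.65,"offset": [-11,19.9,0],"spin": 0}
  ]
}}

```text
time_s: 17.0
tcp_pos: [0.5562, 0.3765, 0.2585]
ee_rot: [[-0.941, -0.339, -0.003], [-0.339, 0.941, -0.002], [0.003, -0.001, -1.0]]
wrist_force: [-0.0, -0.5, -0.3]
gripper_width: 0.648
gripper_force: 0.0
```

Request:
{"api": "apply_moves", "payload": {
  "plan": [
    {"grip": 0.65,"offset": [0,0,0],"spin": 0},
    {"grip": 0.65,"offset": [0,0,0],"spin": 0},
    {"grip": 0.65,"offset": [0,0,0],"spin": 0}
  ]
}}

```text
time_s: 17.3
tcp_pos: [0.5564, 0.3721, 0.2607]
ee_rot: [[-0.942, -0.336, -0.001], [-0.336, 0.942, -0.001], [0.002, -0.001, -1.0]]
wrist_force: [-0.5, -0.0, -0.9]
gripper_width: 0.651
gripper_force: 0.0
```

```bash
python3 - <<'E'
from h import *
go(.5583,.3732,.191,109.7)
E
```

```text
t17.3 pos [0.5564 0.3721 0.2607] ang 109.65 off [-0.23  0.05  6.97] spin -0.0008876230744924594 w 0.651 gf 0.0 F [-0.5 -0.  -0.9] j [  48.   26.    9.   -0.  -73. -118.]
```

Request:
{"api": "apply_moves", "payload": {
  "plan": [
    {"grip": 0.65,"offset": [-0.2,0.05,1],"spin": 0},
    {"grip": 0.65,"offset": [-0.2,0.05,3],"spin": 0},
    {"grip": 0.65,"offset": [-0.2,0.05,5],"spin": 0},
    {"grip": 0.65,"offset": [-0.2,0.05,6.9],"spin": 0},
    {"grip": 0.65,"offset": [-0.2,0.05,6.9],"spin": 0}
  ]
}}

```text
time_s: 17.8
tcp_pos: [0.557, 0.3722, 0.189]
ee_rot: [[-0.942, -0.335, -0.006], [-0.335, 0.942, -0.004], [0.007, -0.002, -1.0]]
wrist_force: [-0.6, -0.3, -0.1]
gripper_width: 0.65
gripper_force: 0.0
```

Request:
{"api": "apply_moves", "payload": {
  "plan": [
    {"grip": 0.65,"offset": [0,0,0],"spin": 0},
    {"grip": 0.25,"offset": [0,0,0],"spin": 0},
    {"grip": 0.25,"offset": [0,0,0],"spin": 0},
    {"grip": 0.25,"offset": [0,0,0],"spin": 0},
    {"grip": 0.25,"offset": [0,0,0],"spin": 0}
  ]
}}

```text
time_s: 18.3
tcp_pos: [0.5585, 0.3746, 0.1931]
ee_rot: [[-0.941, -0.337, 0.001], [-0.337, 0.941, 0.001], [-0.001, 0.0, -1.0]]
wrist_force: [0.5, -1.9, 1.4]
gripper_width: 0.372
gripper_force: 0.9
```

Request:
{"api": "apply_moves", "payload": {
  "plan": [
    {"grip": 0.25,"offset": [0,0,-0.3],"spin": 0},
    {"grip": 0.25,"offset": [0,0,-0.8],"spin": 0},
    {"grip": 0.25,"offset": [0,0,-1.7],"spin": 0},
    {"grip": 0.25,"offset": [0,0,-2.6],"spin": 0},
    {"grip": 0.25,"offset": [0,0,-2.6],"spin": 0}
  ]
}}

```text
time_s: 18.8
tcp_pos: [0.5592, 0.3751, 0.221]
ee_rot: [[-0.941, -0.337, 0.003], [-0.337, 0.941, 0.003], [-0.004, 0.001, -1.0]]
wrist_force: [0.3, 0.5, -2.0]
gripper_width: 0.364
gripper_force: 30.0
```

```bash
python3 - <<'E'
from h import *
go(.4838,-.1484,.28,109.7)
E
```

```text
t18.8 pos [0.5592 0.3751 0.221 ] ang 109.72 off [ 24.74 -46.73  -6.06] spin 0.00029137315063855023 w 0.364 gf 29.9961371649988 F [ 0.3  0.5 -2. ] j [  48.   28.    6.    0.  -68. -118.]
```

Request:
{"api": "apply_moves", "payload": {
  "plan": [
    {"grip": 0.25,"offset": [1,0,0],"spin": 0},
    {"grip": 0.25,"offset": [3,0,0],"spin": 0},
    {"grip": 0.25,"offset": [5,0,0],"spin": 0},
    {"grip": 0.25,"offset": [5,0,-2],"spin": 0},
    {"grip": 0.25,"offset": [5,0,-5],"spin": 0}
  ]
}}

```text
time_s: 19.3
tcp_pos: [0.509, 0.3563, 0.2667]
ee_rot: [[-0.941, -0.337, -0.005], [-0.337, 0.941, -0.004], [0.006, -0.002, -1.0]]
wrist_force: [0.8, 2.0, 0.0]
gripper_width: 0.362
gripper_force: 30.0
```

Request:
{"api": "apply_moves", "payload": {
  "plan": [
    {"grip": 0.25,"offset": [0.9,-2,-1],"spin": 0},
    {"grip": 0.25,"offset": [2.4,-5.6,-1],"spin": 0},
    {"grip": 0.25,"offset": [3.9,-9.2,-1],"spin": 0},
    {"grip": 0.25,"offset": [5.4,-12.9,-1],"spin": 0},
    {"grip": 0.25,"offset": [7,-16.6,-1],"spin": 0}
  ]
}}

```text
time_s: 19.8
tcp_pos: [0.4999, 0.1753, 0.2779]
ee_rot: [[-0.941, -0.337, -0.001], [-0.337, 0.941, -0.0], [0.002, 0.0, -1.0]]
wrist_force: [0.8, 0.5, -0.7]
gripper_width: 0.365
gripper_force: 30.0
```

Request:
{"api": "apply_moves", "payload": {
  "plan": [
    {"grip": 0.25,"offset": [1.5,-3.7,0],"spin": 0},
    {"grip": 0.25,"offset": [3.1,-7.4,0],"spin": 0},
    {"grip": 0.25,"offset": [4.6,-11,0],"spin": 0},
    {"grip": 0.25,"offset": [6.1,-14.5,0],"spin": 0},
    {"grip": 0.25,"offset": [7.6,-18,0],"spin": 0}
  ]
}}

```text
time_s: 20.3
tcp_pos: [0.4886, -0.0194, 0.278]
ee_rot: [[-0.942, -0.337, -0.001], [-0.337, 0.942, 0.0], [0.001, 0.001, -1.0]]
wrist_force: [0.6, -0.1, -1.5]
gripper_width: 0.364
gripper_force: 30.0
```

Request:
{"api": "apply_moves", "payload": {
  "plan": [
    {"grip": 0.25,"offset": [1.5,-3.5,0],"spin": 0},
    {"grip": 0.25,"offset": [3,-7,0],"spin": 0},
    {"grip": 0.25,"offset": [4.3,-10.2,0],"spin": 0},
    {"grip": 0.25,"offset": [5.1,-12.1,0],"spin": 0},
    {"grip": 0.25,"offset": [5.1,-12.1,0],"spin": 0}
  ]
}}

```text
time_s: 20.8
tcp_pos: [0.4814, -0.1506, 0.2777]
ee_rot: [[-0.943, -0.333, -0.002], [-0.333, 0.943, 0.0], [0.002, 0.001, -1.0]]
wrist_force: [-0.1, 0.8, -0.7]
gripper_width: 0.359
gripper_force: 30.0
```

Request:
{"api": "apply_moves", "payload": {
  "plan": [
    {"grip": 0.25,"offset": [0,0,2],"spin": 0},
    {"grip": 0.25,"offset": [0,0,4],"spin": 0},
    {"grip": 0.25,"offset": [0,0,6],"spin": 0},
    {"grip": 0.25,"offset": [0,0,6.5],"spin": 0},
    {"grip": 0.25,"offset": [0,0,6.5],"spin": 0}
  ]
}}

```text
time_s: 21.3
tcp_pos: [0.4824, -0.148, 0.2129]
ee_rot: [[-0.941, -0.338, -0.002], [-0.338, 0.941, 0.0], [0.002, 0.001, -1.0]]
wrist_force: [0.2, 0.2, -0.7]
gripper_width: 0.365
gripper_force: 30.0
```

```bash
python3 - <<'E'
from h import *
go(.4838,-.1484,.122,109.7)
c=cap('scene');P=pts(c);z0=r.sense()['tcp_pos'][2]-.1045; print(z0,cyl(P,[.4838,-.1484],z0+.01,z0+.045,.026))
E
```

```text
t21.3 pos [ 0.4824 -0.148   0.2129] ang 109.73 off [-0.13 -0.09  9.09] spin 0.0005734029529924149 w 0.365 gf 30.00982710196695 F [ 0.2  0.2 -0.7] j [  1.  12. -19.  -0. -59. -72.]
0.10945137104199272 (array([ 0.4809, -0.1487]), 159, np.float64(0.0007))
```

Request:
{"api": "apply_moves", "payload": {
  "plan": [
    {"grip": 0.25,"offset": [-0.25,-0.1,2.5],"spin": 0},
    {"grip": 0.25,"offset": [-0.25,-0.1,5],"spin": 0},
    {"grip": 0.25,"offset": [-0.25,-0.1,7],"spin": 0},
    {"grip": 0.25,"offset": [-0.25,-0.1,7.8],"spin": 0},
    {"grip": 0.25,"offset": [-0.25,-0.1,8],"spin": 0}
  ]
}}

```text
time_s: 21.85
tcp_pos: [0.4862, -0.1485, 0.1337]
ee_rot: [[-0.941, -0.337, 0.0], [-0.337, 0.941, -0.0], [0.0, -0.0, -1.0]]
wrist_force: [0.3, -0.6, -0.8]
gripper_width: 0.367
gripper_force: 30.0
```

Request:
{"api": "apply_moves", "payload": {
  "plan": [
    {"grip": 0.25,"offset": [0,0,0.3],"spin": 0},
    {"grip": 0.25,"offset": [0,0,0.6],"spin": 0},
    {"grip": 0.25,"offset": [0,0,0.8],"spin": 0},
    {"grip": 0.25,"offset": [0,0,0.9],"spin": 0},
    {"grip": 0.25,"offset": [0,0,0.9],"spin": 0}
  ]
}}

```text
time_s: 22.35
tcp_pos: [0.486, -0.1486, 0.1247]
ee_rot: [[-0.941, -0.337, 0.0], [-0.337, 0.941, -0.0], [-0.0, -0.0, -1.0]]
wrist_force: [0.7, -0.2, -1.7]
gripper_width: 0.366
gripper_force: 30.0
```

Request:
{"api": "apply_moves", "payload": {
  "plan": [
    {"grip": 0.25,"offset": [0,0,0.1],"spin": 0},
    {"grip": 0.25,"offset": [0,0,0.1],"spin": 0}
  ]
}}

```text
time_s: 22.55
tcp_pos: [0.4859, -0.1486, 0.1235]
ee_rot: [[-0.941, -0.337, -0.0], [-0.337, 0.941, -0.0], [0.0, 0.0, -1.0]]
wrist_force: [-0.5, 0.5, -0.8]
gripper_width: 0.36
gripper_force: 30.0
```

Contact is expected at about 0.123, and there was no rim contact, so I go down slightly more, release and retreat.

Request:
{"api": "apply_moves", "payload": {
  "plan": [
    {"grip": 0.25,"offset": [0,0,0.1],"spin": 0},
    {"grip": 0.25,"offset": [0,0,0.1],"spin": 0},
    {"grip": 0.45,"offset": [0,0,0.1],"spin": 0},
    {"grip": 0.65,"offset": [0,0,0.1],"spin": 0},
    {"grip": 0.65,"offset": [0,0,0.1],"spin": 0}
  ]
}}

```text
time_s: 23.05
tcp_pos: [0.486, -0.1486, 0.1224]
ee_rot: [[-0.941, -0.337, 0.0], [-0.337, 0.941, 0.0], [-0.0, 0.0, -1.0]]
wrist_force: [-0.7, -0.3, 0.1]
gripper_width: 0.551
gripper_force: 0.0
```

Request:
{"api": "apply_moves", "payload": {
  "plan": [
    {"grip": 0.65,"offset": [0,0,-3],"spin": 0},
    {"grip": 0.65,"offset": [0,0,-7],"spin": 0},
    {"grip": 0.65,"offset": [0,0,-11],"spin": 0},
    {"grip": 0.65,"offset": [0,0,-13],"spin": 0},
    {"grip": 0.65,"offset": [0,0,-13],"spin": 0}
  ]
}}

```text
time_s: 23.55
tcp_pos: [0.4878, -0.1488, 0.2561]
ee_rot: [[-0.941, -0.337, 0.008], [-0.337, 0.941, -0.001], [-0.007, -0.003, -1.0]]
wrist_force: [-0.1, -0.6, 0.0]
gripper_width: 0.647
gripper_force: 0.0
```

```bash
python3 - <<'E'
from h import *
c=cap('scene');P=pts(c);z=P[...,2]
for w in([.4838,-.1484],[.4455,-.2995],[.5955,-.257]): print(cyl(P,w,.03,.07,.026))
q=P[(np.hypot(P[...,0]-.424,P[...,1]-.087)<.07)&(z>.028)&(z<.06)];print('knob',len(q),q.mean(0),q.min(0),q.max(0))
go(.424,.087,.2,None)
cv2.imwrite('pics/k.png',cv2.resize(c['img'][170:250,310:390],None,fx=7,fy=7,interpolation=cv2.INTER_CUBIC))
E
```

```text
(array([ 0.4843, -0.1493]), 155, np.float64(0.0008))
(array([ 0.4461, -0.3005]), 83, np.float64(0.001))
(array([ 0.5975, -0.2586]), 164, np.float64(0.0008))
knob 166 [0.4212768  0.07890238 0.0432264 ] [0.36284545 0.04223662 0.02802386] [0.49345019 0.09773999 0.05829154]
t23.6 pos [ 0.4865 -0.1485  0.2538] ang 109.69 off [-2.03 24.29  5.36] spin None w 0.646 gf 0.0 F [-0.3 -0.5 -1.6] j [  1.  10. -15.  -0. -65. -72.]
```

View pics/k.png

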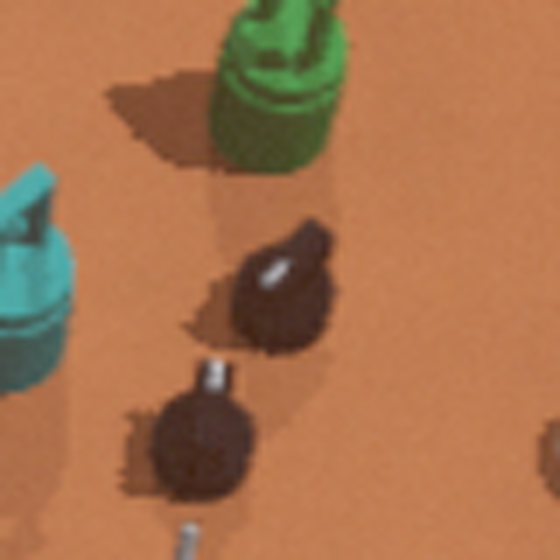

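The knob wasn't knocked. Its light dash is at crop (275,272), the near end, which points towards +x. The second knob is below it and is left alone. I'll measure the bar precisely in both views.

```bash
python3 - <<'E'
from h import *
for n in('scene','top'):
    c=load('scene') if n=='scene' else cap('top'); P=pts(c);z=P[...,2];c0=np.array([.424,.087]); print(n)
    for lo,hi in((.03,.055),(.038,.055)):
        q=P[(np.hypot(P[...,0]-c0[0],P[...,1]-c0[1])<.032)&(z>lo)&(z<hi)]
        if len(q)<10: print(len(q)); continue
        w,V=np.linalg.eigh(np.cov(q[:,:2].T)); v=V[:,1]*np.sign(V[0,1]); u=np.array([-v[1],v[0]])
        a=q[:,:2]@v; b=q[:,:2]@u; print(len(q),'heading',np.degrees(np.arctan2(v[1],v[0])),'len',np.ptp(a),'wid',np.ptp(b),'centre',v*(a.max()+a.min())/2+u*(b.max()+b.min())/2)
    g=c['img'].min(2); m=(np.hypot(P[...,0]-c0[0],P[...,1]-c0[1])<.035)&(g>110)&(z>.02); print('dash px',m.sum(),P[m].mean(0) if m.any() else '')
    # hub+knob silhouette: dark pixels
    d=(c['img'].max(2)<75)&(np.hypot(P[...,0]-c0[0],P[...,1]-c0[1])<.04)&(z>.008)&(z<.024); print('hub',cyl(np.where(d[...,None],P,9),c0,.006,.021,.020,.04), P[d&(z>.017)].mean(0) if d.any() else '')
E
```

```text
scene
91 heading -8.432353164874682 len 0.04050633595765191 wid 0.014206321367187802 centre [0.42232162 0.08692412]
75 heading -6.682715058942821 len 0.03895825820201598 wid 0.014245473100396033 centre [0.42141374 0.0868922 ]
dash px 6 [0.43234588 0.08457853 0.04709083]
hub (array([0.4197, 0.0829]), 40, np.float64(0.002)) [0.42965747 0.09172025 0.02031523]
top
0
0
dash px 12 [0.44484021 0.06207842 0.55917494]
hub (array([0.424, 0.087]), 0, np.float64(nan))
  return _methods._mean(a, axis=axis, dtype=dtype,
  ret = ret.dtype.type(ret / rcount)
```

```bash
python3 - <<'E'
from h import *
P=pts(load('scene'));z=P[...,2];k=np.array([.4215,.0868]); a=np.radians(83); Y=np.array([np.cos(a),np.sin(a)]);X=np.array([Y[1],-Y[0]])
m=(np.hypot(P[...,0]-k[0],P[...,1]-k[1])<.15)&(z>.075)&(z<.13)
n,l,st,ce=cv2.connectedComponentsWithStats(m.astype(np.uint8))
for i in range(1,n):
    q=P[l==i][:,:2]-k
    if len(q)>5: print(st[i],'x',(q@X).min(),(q@X).max(),'y',(q@Y).min(),(q@Y).max())
go(.4215,.0868,.16,83)
E
```

```text
[347 161  12  17  90] x -0.07456767187206594 -0.05922974413235367 y -0.07437822191871905 -0.04101774724559825
[307 193  12  17  93] x 0.06665442013236472 0.09993461703817724 y -0.08070685479254923 -0.06803262480616251
t23.6 pos [ 0.4856 -0.1484  0.2522] ang 109.68 off [-1.88 24.3   9.24] spin 0.4656252952106431 w 0.65 gf 0.0 F [-0.3  0.7 -0.2] j [  1.  10. -15.  -0. -65. -72.]
```

Request:
{"api": "apply_moves", "payload": {
  "plan": [
    {"grip": 0.55,"offset": [-1.9,24.3,0],"spin": 0.466},
    {"grip": 0.55,"offset": [-1.9,24.3,0],"spin": 0.466},
    {"grip": 0.55,"offset": [-1.9,24.3,0],"spin": 0.466},
    {"grip": 0.55,"offset": [-1.9,24.3,0],"spin": 0.466},
    {"grip": 0.55,"offset": [-1.9,24.3,0],"spin": 0.466}
  ]
}}

```text
time_s: 24.15
tcp_pos: [0.4249, 0.0717, 0.2509]
ee_rot: [[-0.992, 0.124, -0.003], [0.124, 0.992, -0.001], [0.003, -0.002, -1.0]]
wrist_force: [2.0, 0.4, -0.7]
gripper_width: 0.553
gripper_force: 0.0
```

Request:
{"api": "apply_moves", "payload": {
  "plan": [
    {"grip": 0.55,"offset": [0,0,4],"spin": 0},
    {"grip": 0.55,"offset": [0,0,8],"spin": 0},
    {"grip": 0.55,"offset": [0,0,10],"spin": 0},
    {"grip": 0.55,"offset": [0,0,10],"spin": 0},
    {"grip": 0.55,"offset": [0,0,10],"spin": 0}
  ]
}}

```text
time_s: 24.65
tcp_pos: [0.4263, 0.0704, 0.1521]
ee_rot: [[-0.993, 0.122, -0.002], [0.122, 0.993, -0.001], [0.001, -0.002, -1.0]]
wrist_force: [0.1, -0.1, 1.2]
gripper_width: 0.553
gripper_force: 0.0
```

```bash
python3 - <<'E'
from h import *
go(.4215,.0868,.047,83)
E
```

```text
t24.6 pos [0.4263 0.0704 0.1521] ang 83.02 off [ 0.66  1.59 10.51] spin 0.0002761279315812455 w 0.553 gf 0.0 F [ 0.1 -0.1  1.2] j [  31.    9.  -33.    0.  -48. -128.]
```

Request:
{"api": "apply_moves", "payload": {
  "plan": [
    {"grip": 0.55,"offset": [0.65,1.6,2],"spin": 0},
    {"grip": 0.55,"offset": [0.65,1.6,6],"spin": 0},
    {"grip": 0.55,"offset": [0.65,1.6,9],"spin": 0},
    {"grip": 0.55,"offset": [0.65,1.6,9],"spin": 0},
    {"grip": 0.55,"offset": [0.65,1.6,9],"spin": 0}
  ]
}}

```text
time_s: 25.15
tcp_pos: [0.423, 0.0876, 0.0637]
ee_rot: [[-0.993, 0.122, 0.001], [0.122, 0.993, 0.0], [-0.001, 0.001, -1.0]]
wrist_force: [0.1, -0.7, -0.3]
gripper_width: 0.549
gripper_force: 0.0
```

```bash
python3 - <<'E'
from h import *
go(.4215,.0868,.047,83)
E
```

```text
t25.1 pos [0.423  0.0876 0.0637] ang 83.02 off [ 0.14 -0.1   1.67] spin 0.00027619142321054973 w 0.549 gf 0.0 F [ 0.1 -0.7 -0.3] j [  33.   17.  -39.    0.  -33. -130.]
```

Request:
{"api": "apply_moves", "payload": {
  "plan": [
    {"grip": 0.55,"offset": [0.15,-0.1,0.8],"spin": 0},
    {"grip": 0.55,"offset": [0.15,-0.1,1.6],"spin": 0},
    {"grip": 0.55,"offset": [0.15,-0.1,1.6],"spin": 0},
    {"grip": 0.3,"offset": [0.15,-0.1,1.6],"spin": 0},
    {"grip": 0.1,"offset": [0.15,-0.1,1.6],"spin": 0}
  ]
}}

```text
time_s: 25.65
tcp_pos: [0.4206, 0.0866, 0.0469]
ee_rot: [[-0.993, 0.122, 0.001], [0.122, 0.993, 0.0], [-0.001, 0.0, -1.0]]
wrist_force: [-0.3, -0.2, -0.9]
gripper_width: 0.442
gripper_force: 0.0
```

Request:
{"api": "apply_moves", "payload": {
  "plan": [
    {"grip": 0.05,"offset": [0,0,0],"spin": 0},
    {"grip": 0.05,"offset": [0,0,0],"spin": 0},
    {"grip": 0.05,"offset": [0,0,0],"spin": 0},
    {"grip": 0.05,"offset": [0,0,0],"spin": 0}
  ]
}}

```text
time_s: 26.05
tcp_pos: [0.4204, 0.0865, 0.0466]
ee_rot: [[-0.993, 0.122, 0.0], [0.122, 0.993, 0.0], [-0.0, 0.0, -1.0]]
wrist_force: [-0.0, 0.2, 0.4]
gripper_width: 0.153
gripper_force: 30.0
```

```bash
python3 - <<'E'
from h import *
go(.5083,-.2349,.26,75.8)
E
```

```text
t26.1 pos [0.4204 0.0865 0.0466] ang 83.00 off [-12.65 -30.83 -21.34] spin 0.12569347880791015 w 0.153 gf 29.998449424747378 F [-0.   0.2  0.4] j [  33.   19.  -40.    0.  -30. -130.]
```

Request:
{"api": "apply_moves", "payload": {
  "plan": [
    {"grip": 0.05,"offset": [0,0,-2],"spin": 0},
    {"grip": 0.05,"offset": [0,0,-6],"spin": 0},
    {"grip": 0.05,"offset": [0,0,-10],"spin": 0},
    {"grip": 0.05,"offset": [0,0,-14],"spin": 0},
    {"grip": 0.05,"offset": [0,0,-18],"spin": 0}
  ]
}}

```text
time_s: 26.55
tcp_pos: [0.4197, 0.0862, 0.2281]
ee_rot: [[-0.993, 0.122, -0.001], [0.122, 0.993, 0.0], [0.001, -0.0, -1.0]]
wrist_force: [1.5, 0.8, -0.4]
gripper_width: 0.161
gripper_force: 30.0
```

Request:
{"api": "apply_moves", "payload": {
  "plan": [
    {"grip": 0.05,"offset": [-1,-2.5,-1],"spin": 0},
    {"grip": 0.05,"offset": [-2.6,-6.5,-1.2],"spin": 0},
    {"grip": 0.05,"offset": [-4.2,-10.5,-1.2],"spin": 0},
    {"grip": 0.05,"offset": [-5.8,-14.3,-1.2],"spin": 0},
    {"grip": 0.05,"offset": [-7.4,-18,-1.2],"spin": 0}
  ]
}}

```text
time_s: 27.05
tcp_pos: [0.4716, -0.1028, 0.2384]
ee_rot: [[-0.993, 0.122, -0.0], [0.122, 0.993, 0.0], [0.0, 0.0, -1.0]]
wrist_force: [1.4, 0.5, -0.8]
gripper_width: 0.158
gripper_force: 30.0
```

Request:
{"api": "apply_moves", "payload": {
  "plan": [
    {"grip": 0.05,"offset": [-1.6,-4,0],"spin": 0.03},
    {"grip": 0.05,"offset": [-3.2,-8,0],"spin": 0.08},
    {"grip": 0.05,"offset": [-4.6,-11.4,0],"spin": 0.126},
    {"grip": 0.05,"offset": [-5.2,-12.8,0],"spin": 0.126},
    {"grip": 0.05,"offset": [-5.2,-12.8,0],"spin": 0.126}
  ]
}}

```text
time_s: 27.55
tcp_pos: [0.5077, -0.236, 0.2375]
ee_rot: [[-0.969, 0.248, -0.002], [0.248, 0.969, 0.001], [0.002, 0.0, -1.0]]
wrist_force: [0.1, 0.4, -1.3]
gripper_width: 0.153
gripper_force: 30.0
```

Request:
{"api": "apply_moves", "payload": {
  "plan": [
    {"grip": 0.05,"offset": [0,0,1.5],"spin": 0},
    {"grip": 0.05,"offset": [0,0,3],"spin": 0},
    {"grip": 0.05,"offset": [0,0,3],"spin": 0},
    {"grip": 0.05,"offset": [0,0,3],"spin": 0}
  ]
}}

```text
time_s: 27.95
tcp_pos: [0.5077, -0.2337, 0.2089]
ee_rot: [[-0.97, 0.244, -0.0], [0.244, 0.97, -0.0], [0.0, -0.0, -1.0]]
wrist_force: [0.5, -0.5, -0.7]
gripper_width: 0.161
gripper_force: 30.0
```

```bash
python3 - <<'E'
from h import *
go(.5083,-.2349,.195,75.8)
for n in('scene','top'):
    c=cap(n);P=pts(c);z=P[...,2];s=r.sense();p=s['tcp_pos'];zb=p[2]-.0466
    print(n,'hub',cyl(P,p[:2],zb+.002,zb+.016,.020,.026))
    q=P[(np.hypot(P[...,0]-p[0],P[...,1]-p[1])<.03)&(z>zb+.017)&(z<zb+.024)];print(len(q),q.min(0) if len(q) else'',q.max(0) if len(q) else '')
    B=P[(np.hypot(P[...,0]-.5083,P[...,1]+.2349)<.02)&(z>.12)&(z<.145)];print('spin',len(B),B.mean(0) if len(B) else '')
    u=[int(v) for v in proj(c,[.508,-.235,.16])]
    cv2.imwrite(f'pics/f{n}.png',cv2.resize(c['img'][u[1]-40:u[1]+50,u[0]-50:u[0]+50],None,fx=6,fy=6,interpolation=cv2.INTER_CUBIC))
E
```

```text
t27.9 pos [ 0.5077 -0.2337  0.2089] ang 75.88 off [-0.08 -0.1   1.39] spin 0.0013153480531674666 w 0.161 gf 29.998386637307703 F [ 0.5 -0.5 -0.7] j [ -8.  17. -12.   0. -61. -96.]
scene hub (array([ 0.507 , -0.2338]), 42, np.float64(0.0008))
37 [ 0.50745892 -0.24471009  0.17983985] [ 0.52790798 -0.21446123  0.18679868]
spin 92 [ 0.51034786 -0.23321414  0.12715403]
top hub (array([ 0.5097, -0.2342]), 7, np.float64(0.0002))
4 [ 0.49003986 -0.24008421  0.18285047] [ 0.49060626 -0.23039265  0.18696313]
spin 12 [ 0.49609624 -0.2322134   0.12518982]
```

View pics/fscene.png

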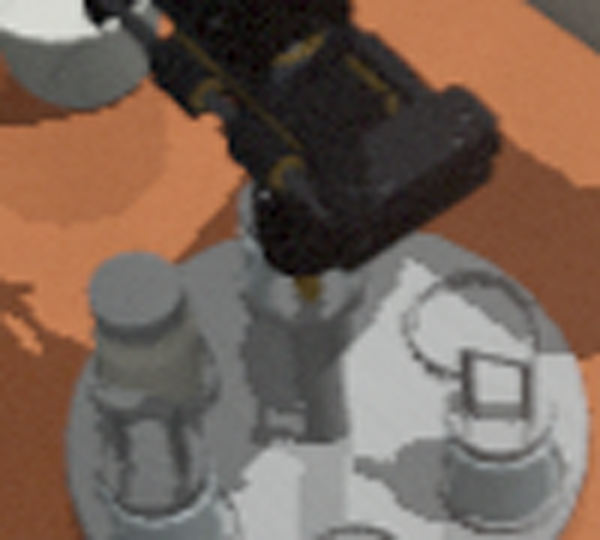

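The knob hangs centred just over the brass spindle at (310,287), and the hub fits the TCP to within 1 mm. Now I lower and push gently.

Request:
{"api": "apply_moves", "payload": {
  "plan": [
    {"grip": 0.05,"offset": [-0.08,-0.1,0.8],"spin": 0},
    {"grip": 0.05,"offset": [-0.08,-0.1,1.6],"spin": 0},
    {"grip": 0.05,"offset": [-0.08,-0.1,1.9],"spin": 0},
    {"grip": 0.05,"offset": [-0.08,-0.1,1.9],"spin": 0},
    {"grip": 0.05,"offset": [-0.08,-0.1,1.9],"spin": 0}
  ]
}}

```text
time_s: 28.55
tcp_pos: [0.5084, -0.2359, 0.1895]
ee_rot: [[-0.969, 0.246, -0.0], [0.246, 0.969, -0.0], [0.0, -0.0, -1.0]]
wrist_force: [-0.0, -0.4, -1.0]
gripper_width: 0.16
gripper_force: 30.0
```

Request:
{"api": "apply_moves", "payload": {
  "plan": [
    {"grip": 0.05,"offset": [0,0,0.2],"spin": 0},
    {"grip": 0.05,"offset": [0,0,0.4],"spin": 0},
    {"grip": 0.05,"offset": [0,0,0.5],"spin": 0},
    {"grip": 0.05,"offset": [0,0,0.5],"spin": 0}
  ]
}}

```text
time_s: 28.95
tcp_pos: [0.5083, -0.2357, 0.1844]
ee_rot: [[-0.969, 0.246, -0.0], [0.246, 0.969, 0.0], [0.0, -0.0, -1.0]]
wrist_force: [0.1, 1.3, -0.6]
gripper_width: 0.162
gripper_force: 30.0
```

Request:
{"api": "apply_moves", "payload": {
  "plan": [
    {"grip": 0.05,"offset": [0,0,0.2],"spin": 0},
    {"grip": 0.05,"offset": [0,0,0.4],"spin": 0},
    {"grip": 0.05,"offset": [0,0,0.5],"spin": 0},
    {"grip": 0.05,"offset": [0,0,0.5],"spin": 0}
  ]
}}

```text
time_s: 29.35
tcp_pos: [0.5082, -0.2357, 0.1793]
ee_rot: [[-0.969, 0.246, -0.0], [0.246, 0.969, 0.0], [0.001, 0.0, -1.0]]
wrist_force: [0.4, 0.2, -1.4]
gripper_width: 0.159
gripper_force: 30.0
```

It has slid on freely, about 8 mm deep. I keep going to the shoulder.

Request:
{"api": "apply_moves", "payload": {
  "plan": [
    {"grip": 0.05,"offset": [0,0,0.2],"spin": 0},
    {"grip": 0.05,"offset": [0,0,0.4],"spin": 0},
    {"grip": 0.05,"offset": [0,0,0.6],"spin": 0},
    {"grip": 0.05,"offset": [0,0,0.7],"spin": 0},
    {"grip": 0.05,"offset": [0,0,0.7],"spin": 0}
  ]
}}

```text
time_s: 29.85
tcp_pos: [0.5083, -0.2357, 0.1723]
ee_rot: [[-0.969, 0.246, -0.0], [0.246, 0.969, 0.0], [0.0, -0.0, -1.0]]
wrist_force: [0.0, -0.0, -1.1]
gripper_width: 0.158
gripper_force: 30.0
```

Request:
{"api": "apply_moves", "payload": {
  "plan": [
    {"grip": 0.05,"offset": [0,0,0.1],"spin": 0},
    {"grip": 0.05,"offset": [0,0,0.1],"spin": 0}
  ]
}}

```text
time_s: 30.05
tcp_pos: [0.5085, -0.2358, 0.1717]
ee_rot: [[-0.969, 0.246, 0.0], [0.246, 0.969, -0.0], [-0.0, -0.0, -1.0]]
wrist_force: [-0.8, -0.1, -1.4]
gripper_width: 0.158
gripper_force: 30.0
```

Request:
{"api": "apply_moves", "payload": {
  "plan": [
    {"grip": 0.05,"offset": [0,0,0.1],"spin": 0},
    {"grip": 0.05,"offset": [0,0,0.15],"spin": 0},
    {"grip": 0.05,"offset": [0,0,0.15],"spin": 0}
  ]
}}

```text
time_s: 30.35
tcp_pos: [0.5085, -0.2358, 0.1717]
ee_rot: [[-0.969, 0.245, 0.001], [0.245, 0.969, -0.001], [-0.001, -0.0, -1.0]]
wrist_force: [-2.3, 1.5, 6.4]
gripper_width: 0.156
gripper_force: 30.0
```

Request:
{"api": "apply_moves", "payload": {
  "plan": [
    {"grip": 0.3,"offset": [0,0,-0.05],"spin": 0},
    {"grip": 0.45,"offset": [0,0,-0.05],"spin": 0},
    {"grip": 0.45,"offset": [0,0,-0.05],"spin": 0},
    {"grip": 0.45,"offset": [0,0,-3],"spin": 0},
    {"grip": 0.45,"offset": [0,0,-7],"spin": 0}
  ]
}}

```text
time_s: 30.85
tcp_pos: [0.507, -0.2355, 0.2383]
ee_rot: [[-0.969, 0.246, -0.006], [0.246, 0.969, 0.001], [0.007, -0.0, -1.0]]
wrist_force: [0.1, 0.1, 0.0]
gripper_width: 0.436
gripper_force: 0.0
```

Request:
{"api": "apply_moves", "payload": {
  "plan": [
    {"grip": 0.45,"offset": [10,18,-3],"spin": 0},
    {"grip": 0.45,"offset": [10,18,-3],"spin": 0},
    {"grip": 0.45,"offset": [10,18,-3],"spin": 0},
    {"grip": 0.45,"offset": [10,18,-3],"spin": 0},
    {"grip": 0.45,"offset": [10,18,-3],"spin": 0}
  ]
}}

```text
time_s: 31.35
tcp_pos: [0.4549, -0.0334, 0.2712]
ee_rot: [[-0.971, 0.24, 0.002], [0.24, 0.971, 0.001], [-0.002, 0.002, -1.0]]
wrist_force: [0.9, 0.1, -0.3]
gripper_width: 0.449
gripper_force: 0.0
```

```bash
python3 - <<'E'
from h import *
c=cap('scene');P=pts(c);z=P[...,2]
for w in([.4838,-.1484],[.4455,-.2995],[.5955,-.257]): print(cyl(P,w,.03,.07,.026))
print('hub',cyl(P,[.5083,-.235],.128,.142,.020,.026))
q=P[(np.hypot(P[...,0]-.5083,P[...,1]+.235)<.03)&(z>.155)];print('top z',len(q),np.median(q[q[:,2]>.165][:,2]),q[:,2].max())
q=q[q[:,2]>.16];w,V=np.linalg.eigh(np.cov(q[:,:2].T));print('bar',np.degrees(np.arctan(V[1,1]/V[0,1])),q.mean(0))
cv2.imwrite('pics/end.png',cv2.resize(c['img'][110:240,170:320],None,fx=4.5,fy=4.5))
E
```

```text
(array([ 0.4845, -0.1492]), 157, np.float64(0.0009))
(array([ 0.4458, -0.3008]), 29, np.float64(0.0005))
(array([ 0.5976, -0.2586]), 169, np.float64(0.0008))
hub (array([ 0.5082, -0.2367]), 50, np.float64(0.0006))
top z 114 0.1704818486200444 0.17497853614340106
bar -16.673406781468948 [ 0.51124262 -0.2342791   0.16876038]
```

View pics/end.png

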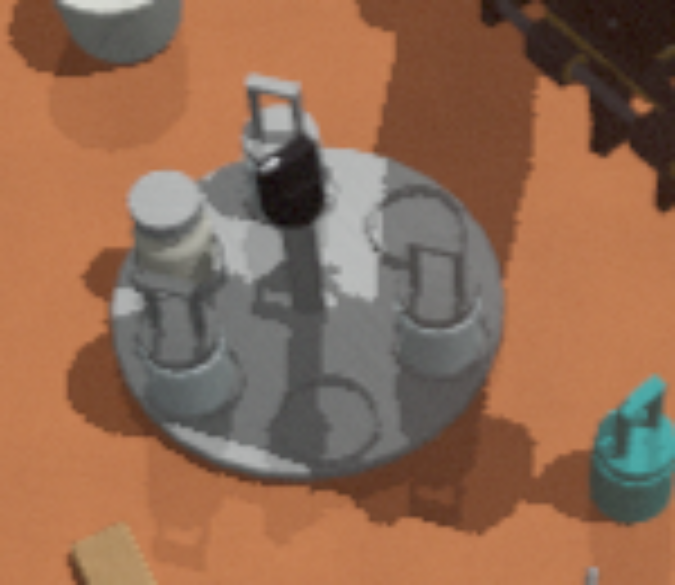

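The crop shows three upright pots in their wells at (185,370), (440,310) and (280,120). The knob is down on the shoulder at (292,185), its top at about 0.171 as expected, and the gripper is clear.

```bash
python3 -c "
from station import r
print(r.finish_job())"
```

```text
the job is handed in; nothing more can be done
None
```

I stood all three pots in free wells and pushed the knob fully home on the D spindle, then handed the job in at about 31 s; the final picture shows everything upright, but no verdict came back.

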